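# Shake the last sugar tablets out of the slotted tin into the bowl

## Task

The last two palm-sugar tablets are still in the flat slotted tin and are wanted in the white prep bowl. Pull the tin's sliding cover fully open by its tab, take the tin from its oak cradle, hold it slot-down close above the bowl and shake it from side to side until both tablets have lined up with the slot and dropped into the bowl. Then lay the tin back in its cradle as it was and push the cover fully shut; leave the bowl standing in its place and do not disturb the other things on the worktop.

Things in the scene. Friction and masses are not known exactly. Their poses are not given: they have to be found in the camera images.
- tin_center (a point): Centre of the flat rectangular tin (cream body, steel ends), 100 long (x) x 56 wide (y) x 30 mm thick (z), 0.26 kg, lying flat in the cradle; grasp it across the 56 mm between the saddles. -x points to the slot end (to the robot at the start), +z through the upper broad side. Walls 2.5 to 3 mm. The slot end lies 50 mm from this point along -x.
- slot (a point): Centre of the slot in the tin's slot end, axes as the tin's; 26 mm long (y), 11 mm wide (z), level with the inside of the lower broad wall and 8 mm off the tin's middle towards +y. With this end 50 deg or more down the tablets slide to that end but rest beside the slot until the tin is shaken briskly from side to side (along y; 3 to 4 cm at 2 Hz serves), when they slip sideways, line up and fall out one by one.
- tin_cover (a joint): Sliding steel cover over the slot: 0 = shut, 0.0135 m = fully open. It slides along the tin's +z (straight up while the tin lies in the cradle) with about 0.8 N friction and stays where it is left.
- tab (a point): Centre of the cover's pull tab, a ribbed steel block 8 (x) x 12 (y) x 20 mm (z) in front of the slot end, above the slot, axes as the tin's. Shut, it stands from 2 to 22 mm above the level of the tin's upper side; it rises 13.5 mm to open. Pinch it across y above the tin.
- tablet_a (a point): Centre of one sugar tablet, a hard smooth brown eight-sided tablet 24 mm across its corners and 8 mm thick, 10 g; at the start hidden in the tin, lying flat on its lower broad wall at the -y side, nearer the slot end. Its z axis is square to its flat faces.
- tablet_b (a point): Centre of the other sugar tablet, just like the first; at the start hidden in the tin behind it.
- tin_stand: Oak cradle of the tin, fixed; origin under the centre of its 112 x 96 mm foot board, -x = front. Saddles 12 mm thick at x = -34 and +34 mm, flat seat 45 mm up; cheeks slope from 59 mm apart at the seat to 72 mm at their top, 63 mm up. Between the saddles 21 mm are open under the tin. Tin home: its centre over this origin, 60 mm up, axes parallel, slot end to -x.
- prep_bowl: Plain white ceramic prep bowl, loose, 0.35 kg, 116 mm across the rim, 60 mm tall, wall 4 mm, open at the top; origin under its centre, z up.
- garlic: Garlic bulb, 56 mm, a bystander; origin at its underside.
- teaspoon: Teaspoon, 132 mm long, a bystander; origin at its underside.
- kitchen_timer: White round kitchen timer, 64 mm across and 58 mm tall, a bystander; origin at its underside.
- peeler: Black peeler, 170 mm long, a bystander; origin at its underside.
- small_pot: Small dark red stoneware pot with a scalloped rim, 91 mm across and 76 mm tall, a bystander (not the bowl); origin at its underside.
There are look-alikes about, which are no part of the job. Of the things that look like the part that bears tin_center, the larger one is meant.

How it is judged:
On the way, in this order (a step that is already met when the one before it is completed fails the run):
1. the cover has been pulled open (value of joint tin_cover above 0.0105 m), for 0.1 s.
2. both tablets have dropped through the slot and lie in the bowl (horizontal distance between each of tablet_a, tablet_b and prep_bowl below 0.045 m and z of each of tablet_a, tablet_b in the frame of prep_bowl below 0.05 m), for 0.3 s.
At the end, for the whole second after the job is handed in: Both tablets in the bowl (within 45 mm of its axis, below 50 mm); bowl upright, within 35 mm of its place; tin level on both saddles, slot end to the front, upper side up (centre within 13 mm lengthwise, 8 mm sideways, 4 mm in height, 0.1 rad); cover shut within 3 mm; bowl at rest (all of step 2 and angle between each of prep_bowl, tin_center's own z axis and vertical below 0.1 rad and distance of prep_bowl from where it was at the start of the episode below 0.035 m and x of tin_center in the frame of tin_stand between -0.013 and 0.013 m and y of tin_center in the frame of tin_stand between -0.008 and 0.008 m and z of tin_center in the frame of tin_stand between 0.056 and 0.064 m and x of slot in the frame of tin_stand below -0.03 m and value of joint tin_cover below 0.003 m and linear speed of prep_bowl below 0.02 m/s); the robot touches nothing.
It fails at once if a tablet fell beside the bowl ((height (world z) of tablet_a below 0.025 m and horizontal distance between tablet_a and prep_bowl above 0.065 m) or (height (world z) of tablet_b below 0.025 m and horizontal distance between tablet_b and prep_bowl above 0.065 m)).
It fails at once if the bowl was tipped or shoved away (angle between prep_bowl's own z axis and vertical above 0.35 rad or distance of prep_bowl from where it was at the start of the episode above 0.065 m).
It fails at once if a bystander was disturbed (distance of any of garlic, teaspoon, kitchen_timer, peeler, small_pot from where it was at the start of the episode above 0.04 m).
It also fails if it takes over 61 s, if anything falls off the work surface, if the arm or the gripper's body presses on something with over 40 N, if the wrist force passes 120 N, or if a joint passes its speed limit or range.

## Robot

A 6-joint arm with a two-finger parallel gripper is mounted at the origin on a cart in front of the work surface, level with it; the furniture and walls round the work are solid. World frame = base frame: x ahead of the robot, y to its left, z up, the work surface at z = 0. Lengths are in m, angles in rad, forces in N, time in s.
With the tool pointing down it reaches from about 0.3 to 0.95 m from the base axis. Payload 3.1 kg.
Tool frame: the origin (TCP) lies between the finger pads; the fingertips stand 19 mm ahead of it and the grasp point (between the pads) is the TCP; z points along the fingers, y is the direction in which the jaws open and shut (so a half turn about z gives the same grasp; the last joint's range is limited). The gripper opens to 85 mm and grips with 20 to 120 N. Pads are 22 mm wide; open, the fingers measure 114 mm over their backs; the gripper's body (76 mm by 85 mm) begins 54 mm behind the grasp point. The pads swing forward as they close: fully open they stand 13 mm farther back than shut.
Start: joints at [1.066, 0.308, 1.634, -0, 1.2, -0.07], TCP at [0.263, 0.567, 0.25] pointing down, gripper open.
Joint ranges: [-3.06, 3.06], [-0.79, 1.96], [0.05, 2.63], [-1.19, 4.34], [0.05, 2.64], [-2.94, 2.94]. Speed limits (rad/s): [2.79, 2.79, 3.14, 3.14, 3.14, 3.14].

## Interface

Orientations are given as a unit quaternion [x, y, z, w].
In Python, from bench import state, optics, order gives the robot as it stands.
- The arm moves only by the tool servo_tool, never from a script. Its arguments are lists of equal length, an entry for each row: "hand": the closure, from -1 (fully open) to 1 (shut); "xyz": the shift along the tool's x, y, z in mm, a list of three; "twist": the turn about the tool's z in degrees. A call has 1 to 8 rows; each row shifts and turns the commanded pose from where the row before left it, along the tool's axes as they then stand; what a row does not reach is not made up. A row lasts 1/10 s, in which the tool goes at most 50 mm and 8.59 degrees, less where a joint would pass 70% of its speed; a pose out of reach is approached as far as the arm can. A call with a gripper value outside its range is refused whole. The fingers move at their own pace and stop on an object; "newtons" is the grip in N (left out, the last holds). Time passes only in rows, so rows that do not move let the fingers close. It gives the time, the measured TCP pose, the force and the opening at its end, in the units of the state.
- state(): the state, without advancing time (a new reading comes with each control period).
- optics.read_camera(name): name is "scene" or "top"; returns a dict with "pixels" (480x640x3 uint8, blue, green, red), "mtx" (3x3 intrinsics, pixels), "D" ([k1, k2, p1, p2, k3] as OpenCV has them; the pictures are not rectified), "R" (3x3) and "t" (3): a world point X has camera coordinates R X + t. Camera axes: x right, y down, z forward; pixel columns grow to the right and rows downward; lengths in m; the calibration is good to about 2 mm. A picture is of the moment at which its call begins. There is no depth.
- order.close_job(): hands the job in, once; it reports no verdict.
The state is a dict: "time": time; "qpos": joint angles; "dq": joint speeds; "tau": joint torques, N m; "eef_pos": TCP position; "orientation": TCP orientation; "contact_force": force on the tool from outside, world axes, zero at the start; "torque": the same for the moment, N m; "width": finger opening in m.
Only numpy, scipy, OpenCV 4.12 (cv2) and the standard library are available. Lean on these libraries where they do the work, as an engineer would, in place of code of your own. Each camera call takes 0.05 s, during which the arm holds its last target.

## Working session

There is one attempt and no reset: what is moved stays moved. The work goes in short steps, Python scripts to look and compute and a tool call to move; the robot and the scene stay as the last step left them, time stands still between calls to the robot, and variables do not carry over. Pictures are saved under pics/ and viewed, and the job is handed in when it is done.

Besides the shell and the picture viewer there is one more tool, called after "Emit:" as name(argument=value, ...), one argument or row to a line, values as JSON. servo_tool: Moves the arm, as the interface text tells. Its arguments: {"type":"object","properties":{"hand":{"type":"array"},"xyz":{"type":"array"},"twist":{"type":"array"},"newtons":{"type":"number"}},"required":["hand","xyz","twist"]}

```bash
ls; mkdir -p pics
python3 - <<'E'
from bench import state, optics
import cv2,numpy as np,pickle
print(state())
for n in ("scene","top"):
    c=optics.read_camera(n); pickle.dump(c,open(f'{n}0.pkl','wb'))
    cv2.imwrite(f'pics/{n}0.png',c['pixels']); print(n,c['mtx'],c['D'],c['R'],c['t'], -np.array(c['R']).T@c['t'])
E
```

```text
pics
{'time': 0.0, 'qpos': array([ 1.06627693e+00,  3.08995582e-01,  1.63521915e+00,  1.15463972e-05,
        1.19972159e+00, -6.97006555e-02]), 'dq': array([-0.00023407,  0.00014347, -0.00096365, -0.0020666 , -0.0004764 ,
       -0.00083522]), 'tau': array([ 3.15915049e-04, -4.15231419e+01, -2.76671147e+01, -1.28817314e-04,
        9.90712753e-03, -1.28011692e-05]), 'eef_pos': array([0.26291331, 0.56612912, 0.24903739]), 'orientation': array([ 2.15702609e-01,  9.76458402e-01, -1.12234615e-03, -3.37000423e-04]), 'contact_force': array([ 0.22788016, -1.43888053, -0.69893346]), 'torque': array([-0.00570482, -0.00486225, -0.03101998]), 'width': 0.08521610240009446}
scene [[482.55554505   0.         319.03103609]
 [  0.         482.55554505 247.16563187]
 [  0.           0.           1.        ]] [-0.03195202  0.          0.          0.          0.        ] [[ 0.68458328 -0.72888445 -0.00855476]
 [-0.30273528 -0.27362007 -0.91295312]
 [ 0.66309658  0.62758228 -0.40797477]] [-0.37794008  0.23033286  0.96362428] [-0.31051462 -0.81720447  0.60018431]
top [[582.24884601   0.         321.75555402]
 [  0.         582.24884601 240.04548554]
 [  0.           0.           1.        ]] [-0.03488889  0.          0.          0.          0.        ] [[-3.01455762e-02 -9.99541458e-01 -2.84925796e-03]
 [-9.95032206e-01  3.02799185e-02 -9.48368918e-02]
 [ 9.48796804e-02 -2.38093161e-05 -9.95488747e-01]] [-1.22059489e-03  5.34437493e-01  1.35844991e+00] [ 0.40285643 -0.01737042  1.40300251]
```

View pics/scene0.png

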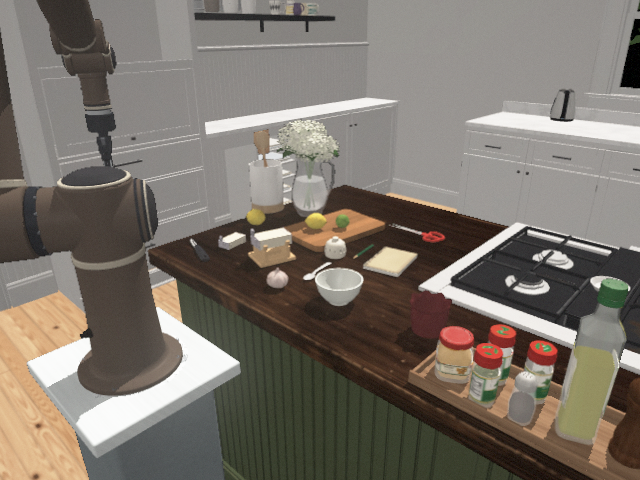

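View pics/top0.png

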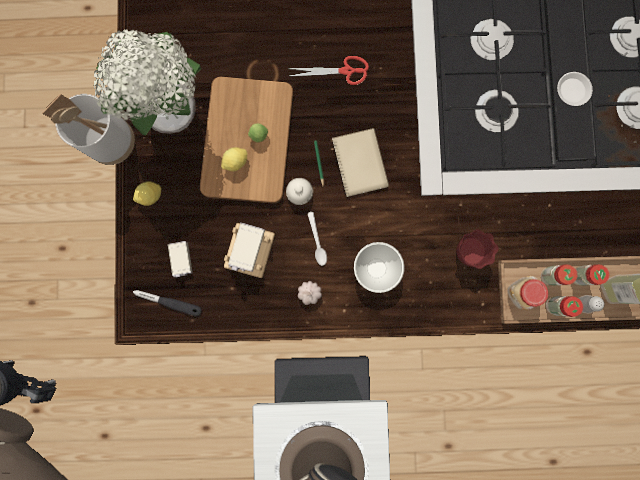

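```bash
cat > h.py <<'E'
import cv2,numpy as np,pickle
from bench import state, optics
def cam(n): return optics.read_camera(n)
def proj(c,X):
    X=np.atleast_2d(np.array(X,float)); r,_=cv2.Rodrigues(np.array(c['R']))
    return cv2.projectPoints(X,r,np.array(c['t'],float),np.array(c['mtx']),np.array(c['D']))[0][:,0]
def ray(c,uv):
    uv=np.atleast_2d(np.array(uv,float))
    n=cv2.undistortPoints(uv[:,None],np.array(c['mtx']),np.array(c['D']))[:,0]
    R=np.array(c['R']); d=np.c_[n,np.ones(len(n))]@R
    return -R.T@np.array(c['t']),d
def plane(c,uv,z):
    o,d=ray(c,uv); return o+d*((z-o[2])/d[:,2])[:,None]
def tri(c1,u1,c2,u2):
    o1,d1=ray(c1,u1);o2,d2=ray(c2,u2);d1=d1[0]/np.linalg.norm(d1);d2=d2[0]/np.linalg.norm(d2)
    A=np.c_[d1,-d2];s=np.linalg.lstsq(A,o2-o1,rcond=None)[0]
    p,q=o1+s[0]*d1,o2+s[1]*d2;return (p+q)/2,np.linalg.norm(p-q)
def crop(c,x0,y0,x1,y1,f,fn):
    cv2.imwrite(fn,cv2.resize(c['pixels'][y0:y1,x0:x1],None,fx=f,fy=f,interpolation=cv2.INTER_CUBIC))
E
python3 - <<'E'
from h import *
t=pickle.load(open('top0.pkl','rb'));s=pickle.load(open('scene0.pkl','rb'))
crop(t,155,210,315,310,5,'pics/t1.png');crop(s,180,215,310,295,6,'pics/s1.png')
E
```

```text
(no output)
```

View pics/t1.png

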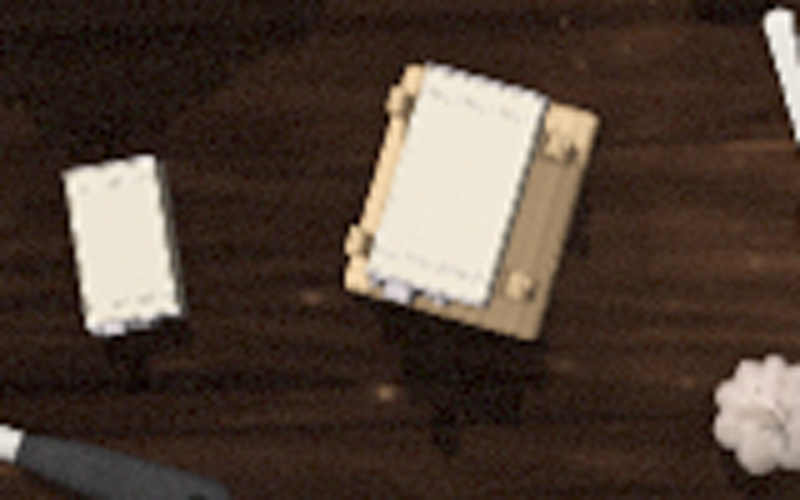

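View pics/s1.png

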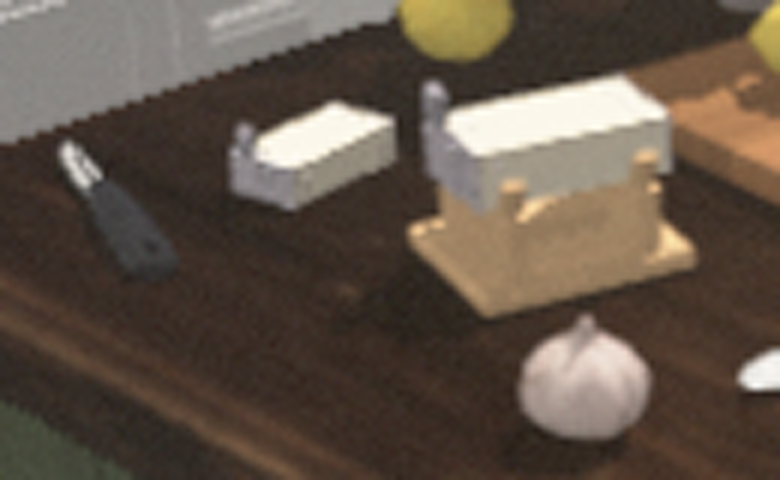

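Run:
```python
from h import *
t=pickle.load(open('top0.pkl','rb'));s=pickle.load(open('scene0.pkl','rb'))
# tin top: cream/bright mask
img=t['pixels'].astype(int); sub=img[210:310,215:290]
m=((sub.min(2)>165)).astype(np.uint8)
cs,_=cv2.findContours(m,cv2.RETR_EXTERNAL,cv2.CHAIN_APPROX_NONE); k=max(cs,key=cv2.contourArea)
r=cv2.minAreaRect(k); b=cv2.boxPoints(r)+[215,210]; print('px',b)
P=plane(t,b,0.075); print(P); print('centre',P.mean(0)); 
for i in range(4): d=P[(i+1)%4]-P[i]; print(np.linalg.norm(d),np.degrees(np.arctan2(d[1],d[0])))
# bowl rim z=.06 : fit
sub=img[235:300,345:412]; m=(sub.min(2)>110).astype(np.uint8)
cs,_=cv2.findContours(m,cv2.RETR_EXTERNAL,cv2.CHAIN_APPROX_NONE); k=max(cs,key=cv2.contourArea)
pts=k[:,0]+[345,235]; Q=plane(t,pts,0.06)[:,:2]; (c,rad)=cv2.minEnclosingCircle(Q.astype(np.float32)); print('bowl',c,rad,Q.mean(0))
for n,u,z in [('garlic',(309,293),.03),('spoonhead',(320,257),0.),('spoontip',(311,214),0),('timer',(300,191),.058),('peel1',(136,293),0.01),('peel2',(198,312),.01),('small tin',(179,259),.02),('board',(243,200),.01),('notebook',(348,192),0),('lemon',(147,193),.02),('standcorners',(274,233),.01),('',(224,268),.01),('',(262,278),.01),('edge',(300,340),0)]:
    print(n,plane(t,u,z)[0].round(3))
```

```text
px [[224.10091496 266.33027649]
 [237.61467743 221.28440571]
 [263.30275726 228.99082947]
 [249.78899384 274.03669739]]
[[0.47591385 0.20743862 0.075     ]
 [0.57866036 0.17480402 0.075     ]
 [0.55900526 0.11602196 0.075     ]
 [0.45657899 0.14900887 0.075     ]]
centre [0.51753961 0.16181837 0.075     ]
0.10780474243481257 -17.621016231757057
0.06198107655269938 -108.48851752482204
0.10760704132689919 162.14857644892837
0.06154569305665034 71.69022168288566
bowl (0.46508434414863586, -0.146307572722435) 0.0588313452899456 [ 0.46467149 -0.14643167]
garlic [0.41  0.016 0.03 ]
spoonhead [ 0.496 -0.012  0.   ]
spoontip [0.601 0.007 0.   ]
timer [0.648 0.03  0.058]
peel1 [0.422 0.431 0.01 ]
peel2 [0.373 0.282 0.01 ]
small tin [0.5   0.324 0.02 ]
board [0.639 0.17  0.01 ]
notebook [ 0.652 -0.085  0.   ]
lemon [0.662 0.401 0.02 ]
standcorners [0.556 0.097 0.01 ]
 [0.475 0.219 0.01 ]
 [0.449 0.128 0.01 ]
edge [0.299 0.042 0.   ]
```

```bash
cat > ov.py <<'E'
from h import *
def tinpts(c,yaw,pitch=0,open_=0):
    cy,sy=np.cos(yaw),np.sin(yaw);Rz=np.array([[cy,-sy,0],[sy,cy,0],[0,0,1]])
    # pitch: slot end down by pitch
    cp,sp=np.cos(pitch),np.sin(pitch);Ry=np.array([[cp,0,-sp],[0,1,0],[sp,0,cp]])
    B=np.array([[x,y,z] for x in(-.05,.05) for y in(-.028,.028) for z in(-.015,.015)])
    T=np.array([[x,y,z+open_] for x in(-.060,-.052) for y in(.002,.014) for z in(.017,.037)])
    return B@(Rz@Ry).T+c, T@(Rz@Ry).T+c
E_=[(0,1),(0,2),(0,4),(1,3),(1,5),(2,3),(2,6),(3,7),(4,5),(4,6),(5,7),(6,7)]
def draw(cm,img,P,off,f,col):
    u=((proj(cm,P)-off+.5)*f).astype(int)
    for a,b in E_: cv2.line(img,tuple(map(int,u[a])),tuple(map(int,u[b])),col,1)
def ov(cm,box,f,fn,c,yaw,pitch=0,open_=0,stand=None):
    x0,y0,x1,y1=box; im=cv2.resize(cm['pixels'][y0:y1,x0:x1],None,fx=f,fy=f,interpolation=cv2.INTER_CUBIC)
    B,T=tinpts(np.array(c),yaw,pitch,open_); draw(cm,im,B,[x0,y0],f,(0,0,255));draw(cm,im,T,[x0,y0],f,(0,200,0))
    if stand is not None:
        cy,sy=np.cos(yaw),np.sin(yaw);Rz=np.array([[cy,-sy,0],[sy,cy,0],[0,0,1]])
        S=np.array([[x,y,z] for x in(-.056,.056) for y in(-.048,.048) for z in(0,.012)])@Rz.T+stand; draw(cm,im,S,[x0,y0],f,(255,0,0))
    cv2.imwrite(fn,im)
E
python3 - <<'E'
from ov import *
t=pickle.load(open('top0.pkl','rb'));s=pickle.load(open('scene0.pkl','rb'))
c=[.519,.1615,.06];st=[.519,.1615,0];y=np.radians(-18)
ov(t,(205,205,295,285),8,'pics/o1.png',c,y,stand=st);ov(s,(240,220,310,275),10,'pics/o2.png',c,y,stand=st)
E
```

```text
(no output)
```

View pics/o1.png

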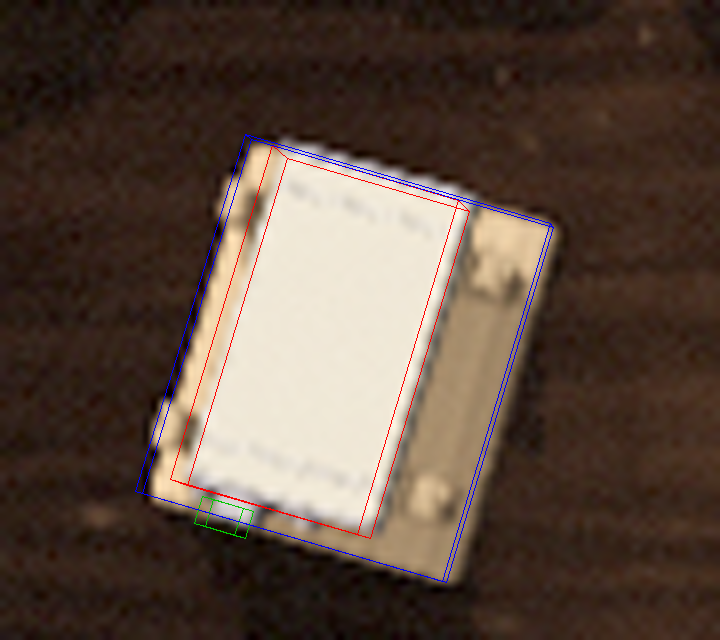

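View pics/o2.png

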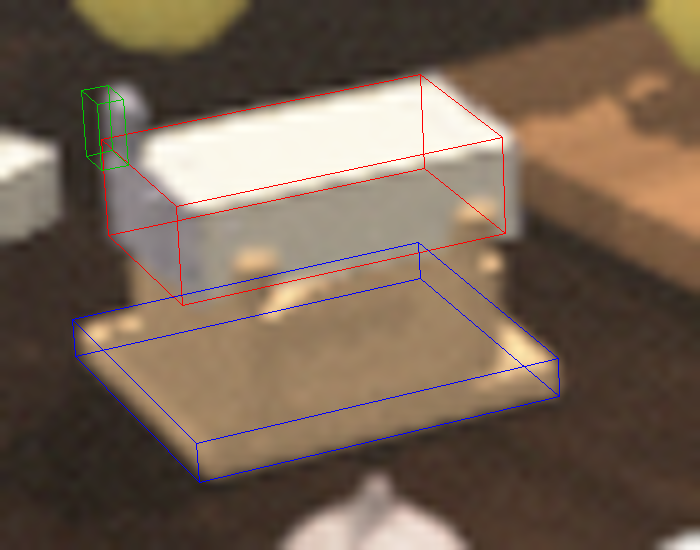

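```bash
sed -i 's/-.060,-.052/-.058,-.050/' ov.py
python3 - <<'E'
from ov import *
t=pickle.load(open('top0.pkl','rb'));s=pickle.load(open('scene0.pkl','rb'))
c=[.5215,.159,.06];st=[.5215,.159,0];y=np.radians(-17.3)
ov(t,(205,205,295,285),8,'pics/o3.png',c,y,stand=st);ov(s,(240,220,310,275),10,'pics/o4.png',c,y,stand=st)
E
```

```text
(no output)
```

View pics/o3.png

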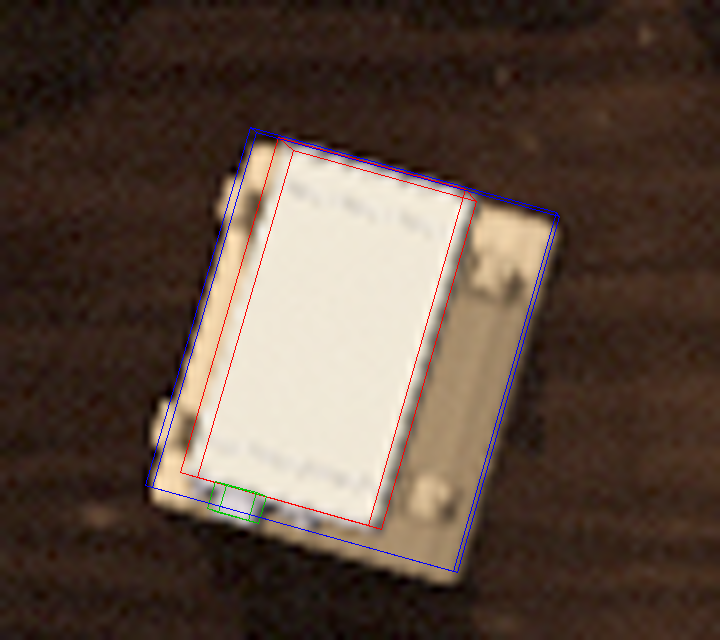

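View pics/o4.png

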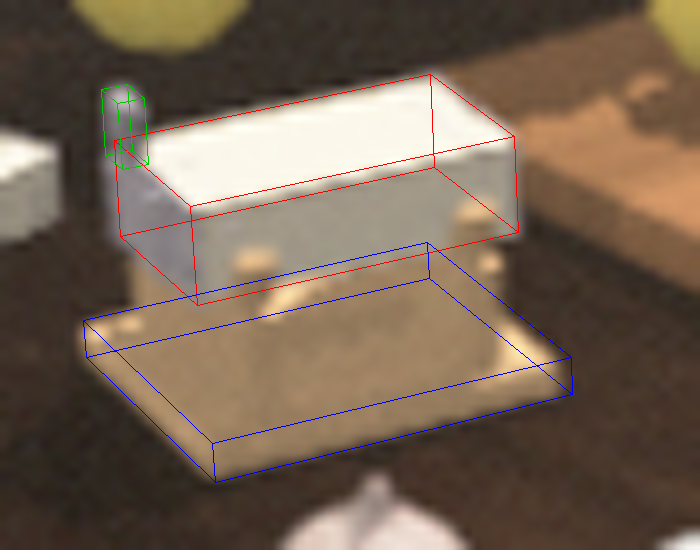

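```bash
cat > go.py <<'E'
import sys
from bench import state
import numpy as np
from scipy.spatial.transform import Rotation as Ro
s=state();R=Ro.from_quat(s['orientation']).as_matrix()
print('t',round(s['time'],2),'pos',s['eef_pos'].round(4),'ytool ang',np.degrees(np.arctan2(R[1,1],R[0,1])).round(2),'z',R[:,2].round(3),'w',s['width'].round(4),'F',s['contact_force'].round(1),'q',s['qpos'].round(2))
if len(sys.argv)>3:
    tgt=np.array(list(map(float,sys.argv[1:4])));yt=np.radians(float(sys.argv[4]) if len(sys.argv)>4 else 72.7)
    a=np.arctan2(R[1,1],R[0,1]);tw=np.degrees(a-yt)
    x=np.array([-np.sin(yt),np.cos(yt),0]);y=np.array([np.cos(yt),np.sin(yt),0])
    if R[0,0]*x[0]+R[1,0]*x[1]<0:x=-x
    d=tgt-s['eef_pos'];print('twist',tw.round(2),'shift mm',(1000*np.array([d@x,d@y,-d[2]])).round(1))
E
python3 go.py .4713 .1827 .16
```

```text
Traceback (most recent call last):
  File "go.py", line 6, in <module>
    print('t',round(s['time'],2),'pos',s['eef_pos'].round(4),'ytool ang',np.degrees(np.arctan2(R[1,1],R[0,1])).round(2),'z',R[:,2].round(3),'w',s['width'].round(4),'F',s['contact_force'].round(1),'q',s['qpos'].round(2))
                                                                                                                                                ^^^^^^^^^^^^^^^^
AttributeError: 'float' object has no attribute 'round'
```

```bash
sed -i "s/s\['width'\].round(4)/round(s['width'],4)/" go.py
python3 go.py .4713 .1827 .16
```

```text
t 0.1 pos [0.2629 0.5662 0.2491] ytool ang 65.09 z [-0.001 -0.002 -1.   ] w 0.0854 F [-0.7  0.  -0.8] q [ 1.07  0.31  1.64 -0.    1.2  -0.07]
twist -7.61 shift mm [-313.  -304.2   89.1]
```

Emit:
servo_tool(
  hand=[-1,-1,-1,-1,-1,-1,-1,-1],
  xyz=[
    [0,0,0],
    [-32,-30,0],
    [-32,-30,0],
    [-32,-30,0],
    [-32,-30,0],
    [-32,-30,0],
    [-32,-30,0],
    [-32,-30,0],
  ],
  twist=[-7.6,0,0,0,0,0,0,0],
  newtons=20,
)

```text
time: 0.9
eef_pos: [0.4149, 0.2979, 0.2499]
orientation: [0.15, 0.989, -0.0, -0.0]
contact_force: [0.7, 0.3, 0.4]
width: 0.0855
```

```bash
python3 go.py .4713 .1827 .16
```

```text
t 0.9 pos [0.4149 0.2979 0.2499] ytool ang 72.7 z [-0. -0. -1.] w 0.0855 F [0.7 0.3 0.4] q [ 0.54  0.09  1.9  -0.    1.16 -0.73]
twist 0.0 shift mm [-88.1 -93.2  89.9]
```

Emit:
servo_tool(
  hand=[0.2,0.2,0.2,0.2,0.2,0.2],
  xyz=[
    [-30,-31,10],
    [-29,-31,25],
    [-29,-31,25],
    [0,0,30],
    [0,0,0],
    [0,0,0],
  ],
  twist=[0,0,0,0,0,0],
)

```text
time: 1.5
eef_pos: [0.4702, 0.1846, 0.1598]
orientation: [0.151, 0.989, -0.0, -0.001]
contact_force: [-0.3, 0.5, 0.9]
width: 0.0341
```

```bash
python3 go.py .4713 .1827 .099
python3 - <<'E'
from h import *
for n,b,f in(('top',(195,205,295,285),8),('scene',(220,190,310,260),8)):
    c=cam(n);crop(c,*b,f,f'pics/a_{n}.png')
E
```

```text
t 1.5 pos [0.4702 0.1846 0.1598] ytool ang 72.68 z [-0.002 -0.    -1.   ] w 0.0341 F [-0.3  0.5  0.9] q [ 0.29  0.19  1.98  0.    0.97 -0.98]
twist -0.02 shift mm [-1.6 -1.5 60.8]
```

View pics/a_scene.png

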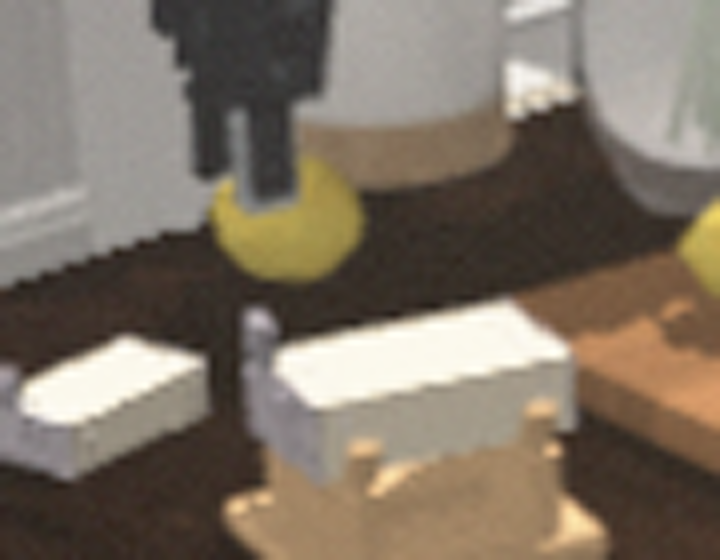

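View pics/a_top.png

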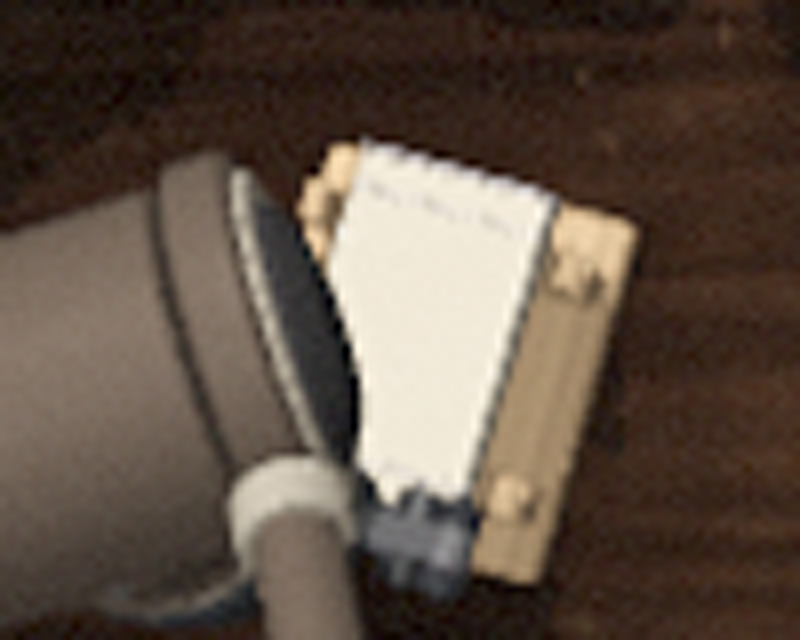

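Gripper is above the tab (scene crop: fingers around (250,180), tab at (258,330)). Going down to pinch.

Emit:
servo_tool(
  hand=[0.2,0.2,0.2,0.2,1,1,1,1],
  xyz=[
    [-1.5,-1.5,20],
    [0,0,20],
    [0,0,20],
    [0,0,0],
    [0,0,0],
    [0,0,0],
    [0,0,0],
    [0,0,0],
  ],
  twist=[0,0,0,0,0,0,0,0],
  newtons=25,
)

```text
time: 2.4
eef_pos: [0.4731, 0.1836, 0.1017]
orientation: [0.151, 0.989, 0.001, 0.001]
contact_force: [-0.5, 1.3, 3.1]
width: 0.0112
```

```bash
python3 go.py
python3 - <<'E'
from h import *
for n,b,f in(('scene',(220,190,310,260),8),):
    c=cam(n);crop(c,*b,f,f'pics/b_{n}.png')
E
```

```text
t 2.4 pos [0.4731 0.1836 0.1017] ytool ang 72.68 z [ 0.003  0.001 -1.   ] w 0.0112 F [-0.5  1.3  3.1] q [ 0.28  0.28  2.01  0.    0.84 -0.99]
```

View pics/b_scene.png

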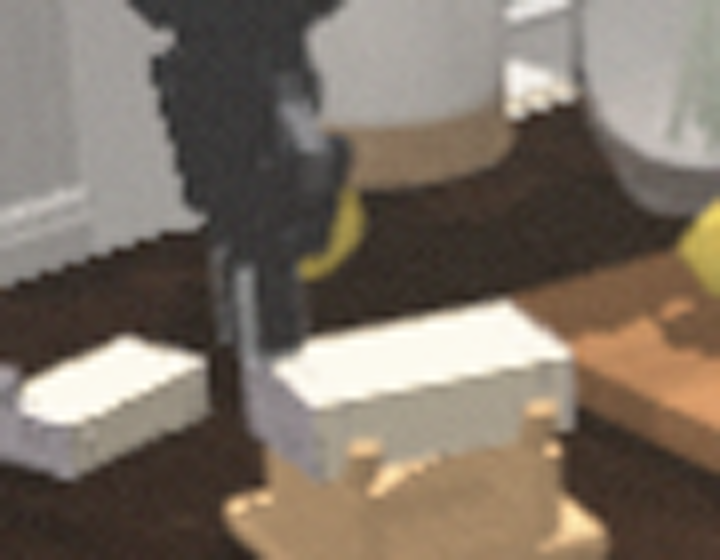

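Jaws have closed on the tab (width 11 mm, fingers at (265,320)). Pull up.

Emit:
servo_tool(
  hand=[1,1,1,1],
  xyz=[
    [0,0,-5],
    [0,0,-5],
    [0,0,-4],
    [0,0,0],
  ],
  twist=[0,0,0,0],
)

```text
time: 2.85
eef_pos: [0.4722, 0.1828, 0.1149]
orientation: [0.151, 0.989, 0.0, 0.0]
contact_force: [0.1, -0.2, 1.2]
width: 0.0111
```

```bash
python3 go.py
python3 - <<'E'
from h import *
for n,b,f in(('scene',(220,190,310,260),8),):
    c=cam(n);crop(c,*b,f,f'pics/c_{n}.png')
E
```

```text
t 2.85 pos [0.4722 0.1828 0.1149] ytool ang 72.68 z [ 0.  0. -1.] w 0.0111 F [ 0.1 -0.2  1.2] q [ 0.28  0.26  2.01  0.    0.87 -0.99]
```

View pics/c_scene.png

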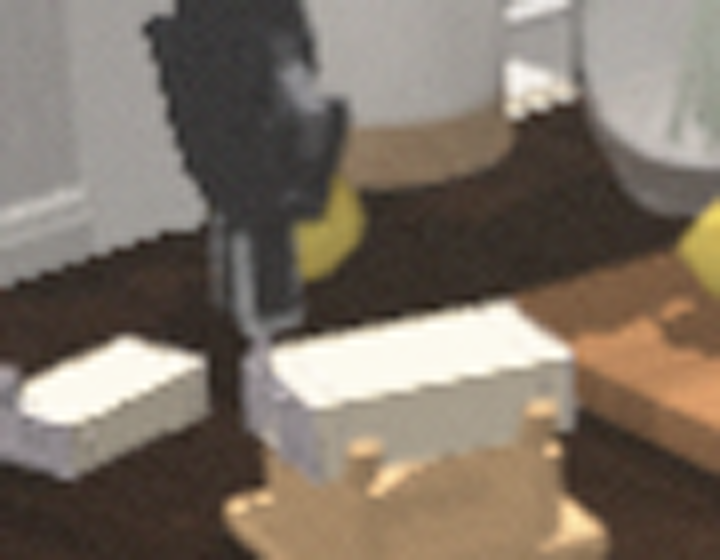

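Emit:
servo_tool(
  hand=[1,1,1],
  xyz=[
    [0,0,-1.5],
    [0,0,0],
    [0,0,0],
  ],
  twist=[0,0,0],
)

```text
time: 3.2
eef_pos: [0.4717, 0.1827, 0.1155]
orientation: [0.15, 0.989, -0.0, -0.0]
contact_force: [-0.1, 0.1, -1.7]
width: 0.011
```

```bash
python3 go.py
```

```text
t 3.2 pos [0.4717 0.1827 0.1155] ytool ang 72.69 z [-0.001 -0.    -1.   ] w 0.011 F [-0.1  0.1 -1.7] q [ 0.28  0.26  2.01 -0.    0.87 -0.99]
```

Emit:
servo_tool(
  hand=[0.2,0.2,-0.4,-1,-1,-1],
  xyz=[
    [0,0,0],
    [0,0,0],
    [0,0,-30],
    [0,0,-35],
    [0,0,0],
    [0,0,0],
  ],
  twist=[0,0,0,0,0,0],
)

```text
time: 3.8
eef_pos: [0.4727, 0.183, 0.1818]
orientation: [0.151, 0.989, 0.0, 0.001]
contact_force: [-0.3, 0.3, 0.0]
width: 0.0852
```

```bash
python3 go.py .532 .1554 .135;python3 - <<'E'
from h import *
for n,b,f in(('scene',(220,190,310,260),8),):
    c=cam(n);crop(c,*b,f,f'pics/d_{n}.png')
E
```

```text
t 3.8 pos [0.4727 0.183  0.1818] ytool ang 72.68 z [ 0.002  0.001 -1.   ] w 0.0852 F [-0.3  0.3  0. ] q [ 0.28  0.16  1.97 -0.    1.01 -0.99]
twist -0.02 shift mm [-64.9  -8.7  46.8]
```

View pics/d_scene.png

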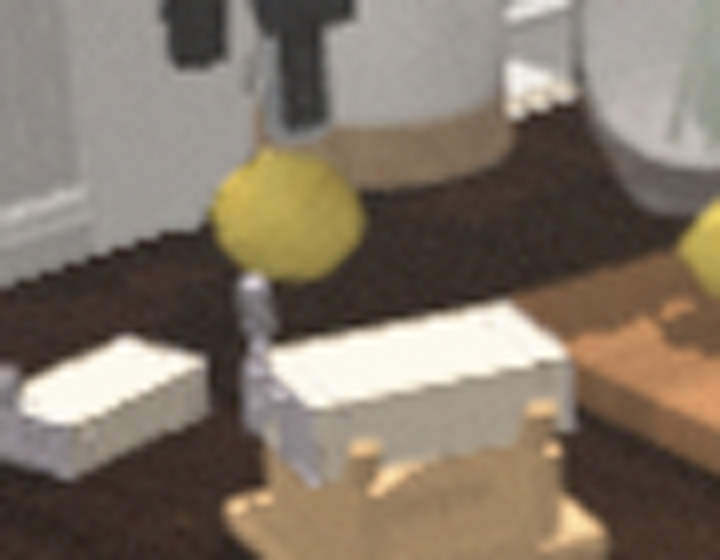

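The cover is up (tab at (257,300), clear slit above the slot end). Now over the tin and down.

Emit:
servo_tool(
  hand=[-1,-1,-1,-1,-1,-1,-1],
  xyz=[
    [-33,-4.5,0],
    [-32,-4.2,7],
    [0,0,30],
    [0,0,30],
    [0,0,20],
    [0,0,0],
    [0,0,0],
  ],
  twist=[0,0,0,0,0,0,0],
)

```text
time: 4.55
eef_pos: [0.5302, 0.1549, 0.0924]
orientation: [0.15, 0.989, -0.001, -0.002]
contact_force: [-0.2, 0.3, 0.0]
width: 0.0855
```

```bash
python3 go.py .532 .1554 .055;python3 - <<'E'
from h import *
for n,b,f in(('scene',(220,190,310,260),8),):
    c=cam(n);crop(c,*b,f,f'pics/e_{n}.png')
E
```

```text
t 4.55 pos [0.5302 0.1549 0.0924] ytool ang 72.69 z [-0.003 -0.001 -1.   ] w 0.0855 F [-0.2  0.3  0. ] q [ 0.21  0.38  1.91 -0.    0.86 -1.06]
twist -0.01 shift mm [-1.6  1.  37.4]
```

View pics/e_scene.png

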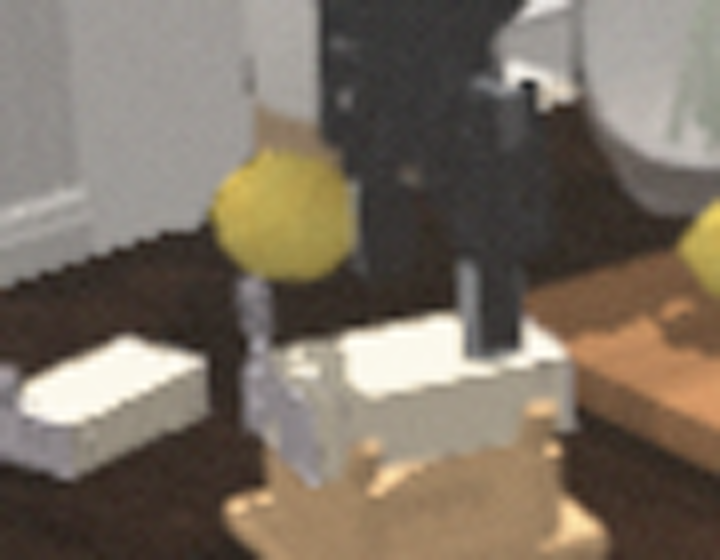

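Emit:
servo_tool(
  hand=[-1,-1,-1,-1,1,1,1,1],
  xyz=[
    [0,1,13],
    [0,0,12],
    [0,0,12],
    [0,0,0],
    [0,0,0],
    [0,0,0],
    [0,0,0],
    [0,0,0],
  ],
  twist=[0,0,0,0,0,0,0,0],
  newtons=25,
)

```text
time: 5.4
eef_pos: [0.5322, 0.1561, 0.0572]
orientation: [0.15, 0.989, 0.0, 0.001]
contact_force: [-0.3, -0.3, -0.7]
width: 0.0557
```

```bash
python3 go.py .532 .1554 .055;python3 - <<'E'
from h import *
for n,b,f in(('scene',(220,190,310,260),8),):
    c=cam(n);crop(c,*b,f,f'pics/f_{n}.png')
E
```

```text
t 5.4 pos [0.5322 0.1561 0.0572] ytool ang 72.69 z [ 0.001  0.    -1.   ] w 0.0557 F [-0.3 -0.3 -0.7] q [ 0.21  0.44  1.91 -0.    0.79 -1.06]
twist -0.01 shift mm [ 0.  -0.8  2.2]
```

View pics/f_scene.png

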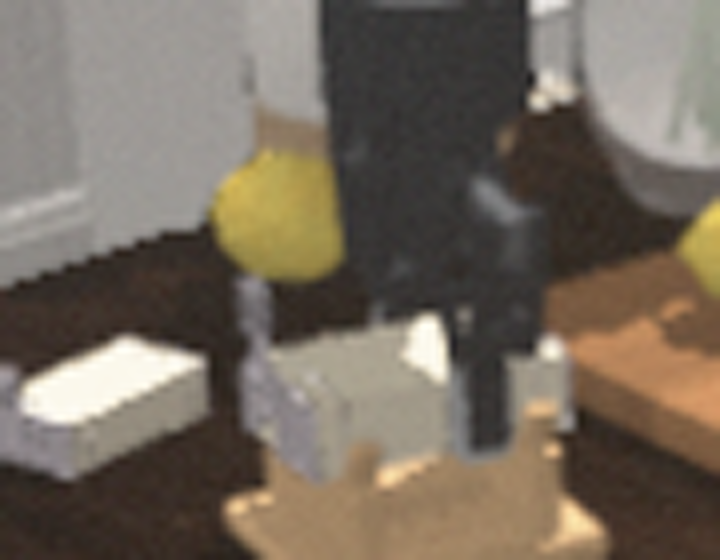

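Tin gripped (width 55.7 mm) between the saddles. Lifting; home TCP noted as (0.532, 0.156, 0.057).

Emit:
servo_tool(
  hand=[1,1,1,1,1,1],
  xyz=[
    [0,0,-10],
    [0,0,-20],
    [0,0,-25],
    [0,0,-25],
    [0,0,0],
    [0,0,0],
  ],
  twist=[0,0,0,0,0,0],
)

```text
time: 6.05
eef_pos: [0.5318, 0.1562, 0.1371]
orientation: [0.151, 0.989, 0.0, 0.0]
contact_force: [-0.3, 0.5, -3.3]
width: 0.0559
```

```bash
python3 go.py;python3 - <<'E'
from h import *
for n,b,f in(('scene',(220,160,310,260),6),):
    c=cam(n);crop(c,*b,f,f'pics/g_{n}.png')
E
```

```text
t 6.05 pos [0.5318 0.1562 0.1371] ytool ang 72.69 z [ 0.001  0.    -1.   ] w 0.0559 F [-0.3  0.5 -3.3] q [ 0.21  0.31  1.89  0.    0.94 -1.06]
```

View pics/g_scene.png

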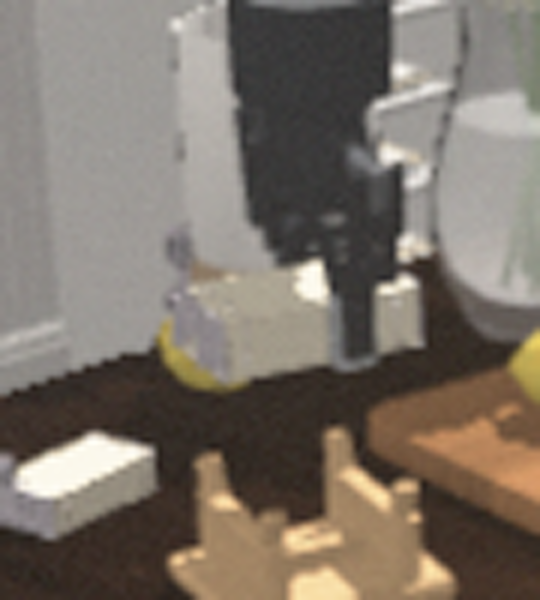

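Emit:
servo_tool(
  hand=[1,1,1,1,1,1,1,1],
  xyz=[
    [24,0,0],
    [24,0,0],
    [24,0,0],
    [0,0,0],
    [0,0,25],
    [0,0,25],
    [0,0,10],
    [0,0,10],
  ],
  twist=[0,0,0,0,0,0,0,0],
  newtons=20,
)

```text
time: 6.9
eef_pos: [0.4624, 0.1772, 0.0651]
orientation: [0.151, 0.989, -0.001, -0.001]
contact_force: [-0.7, 0.8, -2.5]
width: 0.0556
```

```bash
python3 go.py;python3 - <<'E'
from h import *
for n,b,f in(('scene',(200,190,300,270),8),):
    c=cam(n);crop(c,*b,f,f'pics/h_{n}.png')
E
```

```text
t 6.9 pos [0.4624 0.1772 0.0651] ytool ang 72.68 z [-0.002 -0.001 -1.   ] w 0.0556 F [-0.7  0.8 -2.5] q [ 0.28  0.33  2.05 -0.    0.76 -0.99]
```

View pics/h_scene.png

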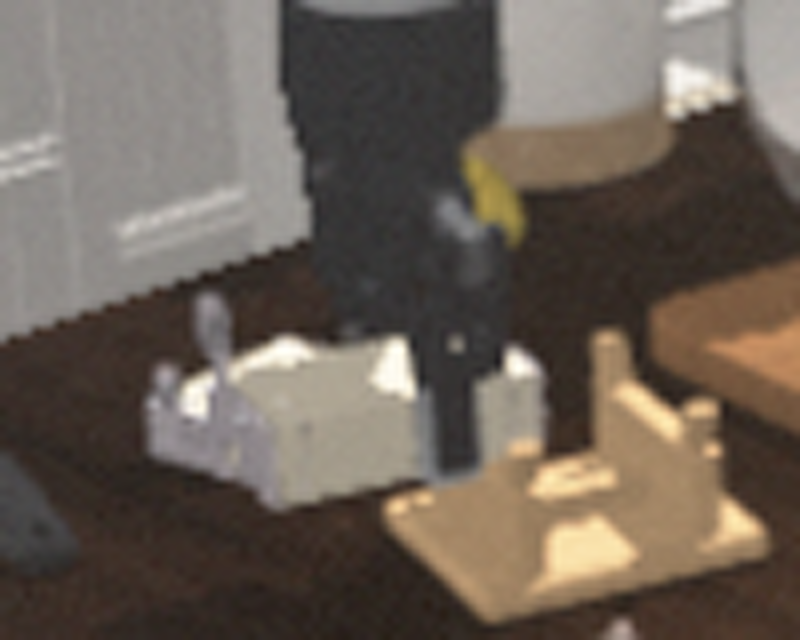

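Tin's rear end now sits above the front saddle. Lower to let the saddle tip the rear up.

Emit:
servo_tool(
  hand=[1,1,1,1,1,1],
  xyz=[
    [0,0,4],
    [0,0,4],
    [0,0,4],
    [0,0,3],
    [0,0,0],
    [0,0,0],
  ],
  twist=[0,0,0,0,0,0],
)

```text
time: 7.55
eef_pos: [0.4633, 0.1781, 0.0542]
orientation: [0.151, 0.989, 0.0, -0.0]
contact_force: [-6.9, 0.7, 12.5]
width: 0.0558
```

```bash
python3 go.py;python3 - <<'E'
from h import *
for n,b,f in(('scene',(200,190,300,270),8),):
    c=cam(n);crop(c,*b,f,f'pics/i_{n}.png')
E
```

```text
t 7.55 pos [0.4633 0.1781 0.0542] ytool ang 72.68 z [-0.  0. -1.] w 0.0558 F [-6.9  0.7 12.5] q [ 0.28  0.35  2.05  0.    0.74 -0.99]
```

View pics/i_scene.png

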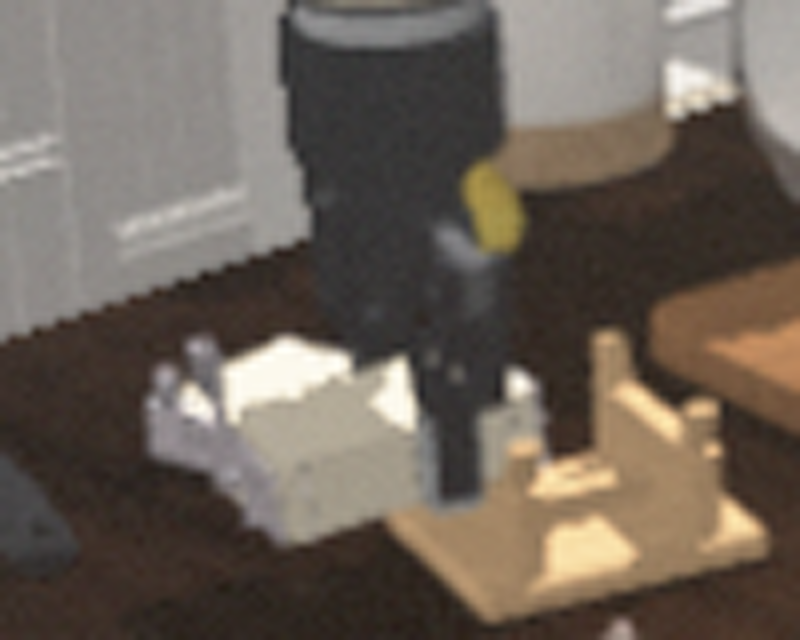

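It pivots (slot end visibly lower). Continue.

Emit:
servo_tool(
  hand=[1,1,1,1,1],
  xyz=[
    [0,0,3],
    [0,0,3],
    [0,0,3],
    [0,0,0],
    [0,0,0],
  ],
  twist=[0,0,0,0,0],
)

```text
time: 8.1
eef_pos: [0.463, 0.1782, 0.0456]
orientation: [0.151, 0.989, 0.0, -0.001]
contact_force: [-9.2, 0.3, 16.6]
width: 0.0557
```

```bash
python3 go.py;python3 - <<'E'
from h import *
for n,b,f in(('scene',(200,190,300,270),8),):
    c=cam(n);crop(c,*b,f,f'pics/j_{n}.png')
E
```

```text
t 8.1 pos [0.463  0.1782 0.0456] ytool ang 72.68 z [-0.001  0.    -1.   ] w 0.0557 F [-9.2  0.3 16.6] q [ 0.28  0.37  2.05  0.    0.72 -0.99]
```

View pics/j_scene.png

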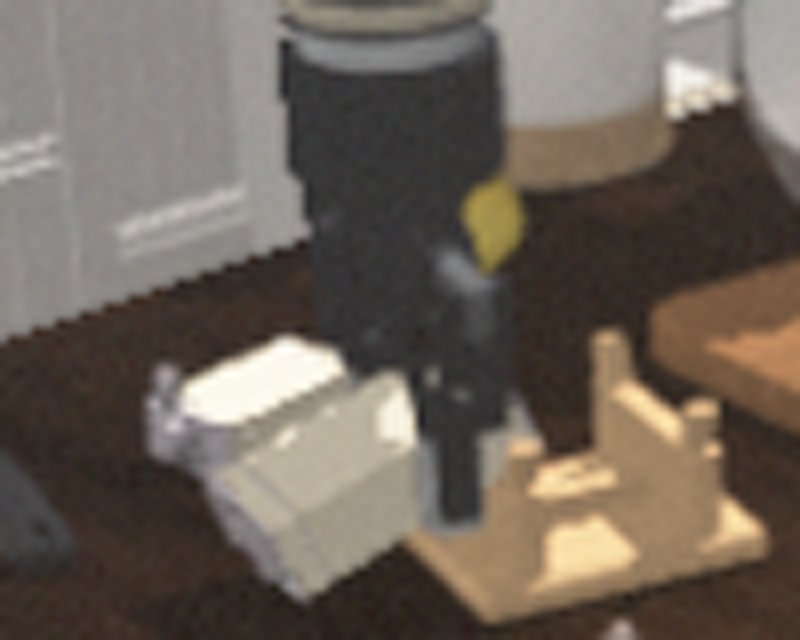

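Tilt about 30°, and the slot end is near the table. Now raise and hook the slot end's lower edge behind the rear saddle for the rest.

Emit:
servo_tool(
  hand=[1,1,1,1,1,1,1,1],
  xyz=[
    [5,0,-15],
    [0,0,-30],
    [0,0,-30],
    [0,0,-30],
    [-30,0,0],
    [-40,0,0],
    [-40,0,0],
    [-30,0,0],
  ],
  twist=[0,0,0,0,0,0,0,0],
)

```text
time: 8.95
eef_pos: [0.5947, 0.1367, 0.1488]
orientation: [0.151, 0.989, 0.0, 0.002]
contact_force: [-0.2, 1.1, -2.6]
width: 0.0558
```

Emit:
servo_tool(
  hand=[1,1,1],
  xyz=[
    [-21,0,0],
    [0,0,0],
    [0,0,0],
  ],
  twist=[0,0,0],
)

```text
time: 9.25
eef_pos: [0.6117, 0.131, 0.1476]
orientation: [0.151, 0.989, 0.0, -0.0]
contact_force: [-0.7, -0.4, -4.4]
width: 0.0558
```

```bash
python3 go.py .6112 .1308 .081;python3 - <<'E'
from h import *
for n,b,f in(('scene',(200,170,330,270),6),):
    c=cam(n);crop(c,*b,f,f'pics/k_{n}.png')
E
```

```text
t 9.25 pos [0.6117 0.131  0.1476] ytool ang 72.65 z [-0.001  0.    -1.   ] w 0.0558 F [-0.7 -0.4 -4.4] q [ 0.14  0.42  1.71  0.    1.02 -1.13]
twist -0.05 shift mm [ 0.4 -0.3 66.6]
```

View pics/k_scene.png

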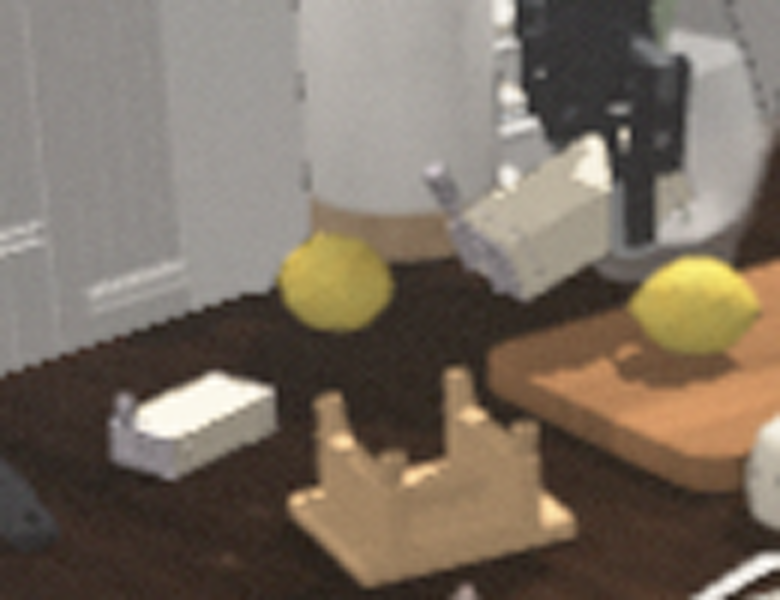

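Tilt holds at about 30° (tin at (540,240)). Descend behind the rear saddle.

Emit:
servo_tool(
  hand=[1,1,1,1,1,1],
  xyz=[
    [0,0,25],
    [0,0,25],
    [0,0,15],
    [0,0,0],
    [0,0,0],
    [0,0,0],
  ],
  twist=[0,0,0,0,0,0],
)

```text
time: 9.9
eef_pos: [0.6131, 0.1315, 0.0843]
orientation: [0.15, 0.989, 0.0, 0.001]
contact_force: [0.0, 0.3, -3.0]
width: 0.056
```

```bash
python3 go.py .6112 .1308 .081;python3 - <<'E'
from ov import *
for n,b in(('scene',(235,190,335,265)),('top',(215,180,295,260))):
    c=cam(n);crop(c,*b,8,f'pics/l_{n}.png')
E
```

```text
t 9.9 pos [0.6131 0.1315 0.0843] ytool ang 72.7 z [ 0.003  0.    -1.   ] w 0.056 F [ 0.   0.3 -3. ] q [ 0.14  0.5   1.73  0.    0.9  -1.13]
twist 0.0 shift mm [ 1.6 -1.3  3.3]
```

View pics/l_scene.png

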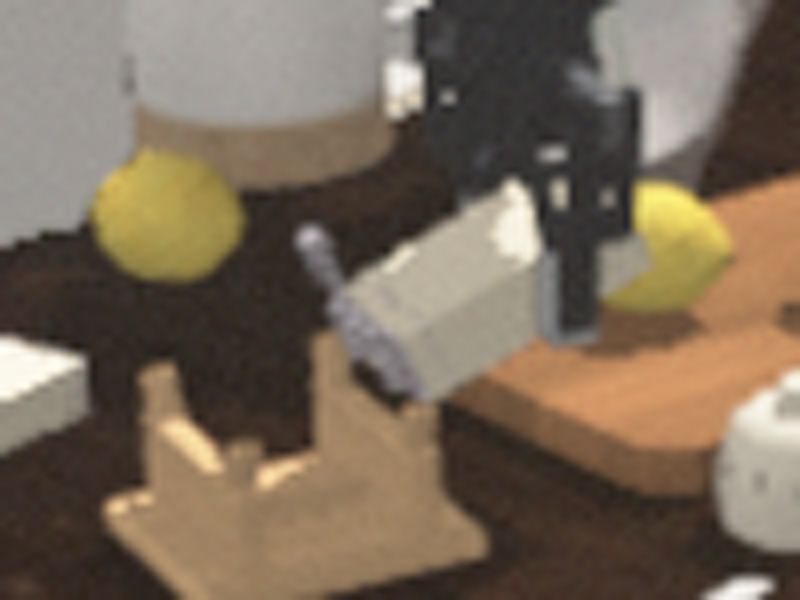

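View pics/l_top.png

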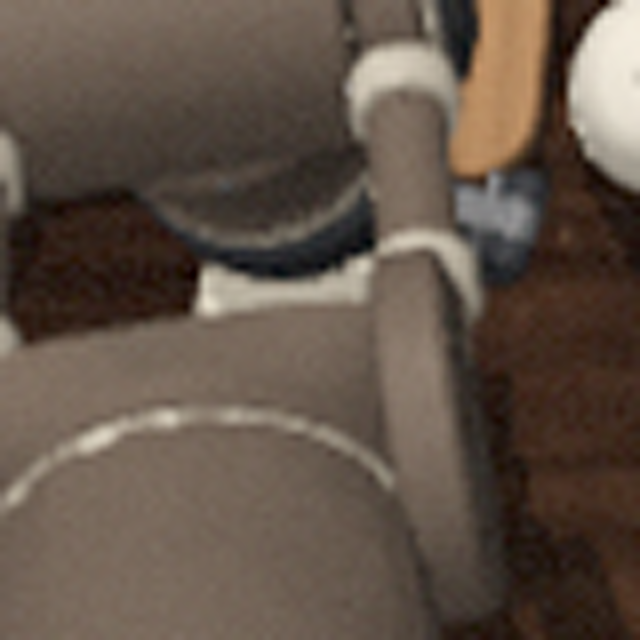

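```bash
cat > ov2.py <<'E'
import sys
from ov import *
# args: pitch deg, box, out ; tin centre from TCP: grip at tin x=+.012,z=-.003
def cen(p,gx=.012,gz=-.0028,yaw=-17.3):
    s=state();cp,sp=np.cos(p),np.sin(p);y=np.radians(yaw)
    d=np.array([cp*gx-sp*gz,0,sp*gx+cp*gz]);d=np.array([d[0]*np.cos(y),d[0]*np.sin(y),d[2]])
    return np.array(s['eef_pos'])-d
if __name__=='__main__':
    p=np.radians(float(sys.argv[1]));b=tuple(map(int,sys.argv[2].split(',')))
    c=cam('scene');ov(c,b,8,sys.argv[3],cen(p),np.radians(-17.3),p,.0135)
    # saddle rear edge
E
python3 ov2.py 33 235,190,335,265 pics/m.png
```

```text
(no output)
```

View pics/m.png

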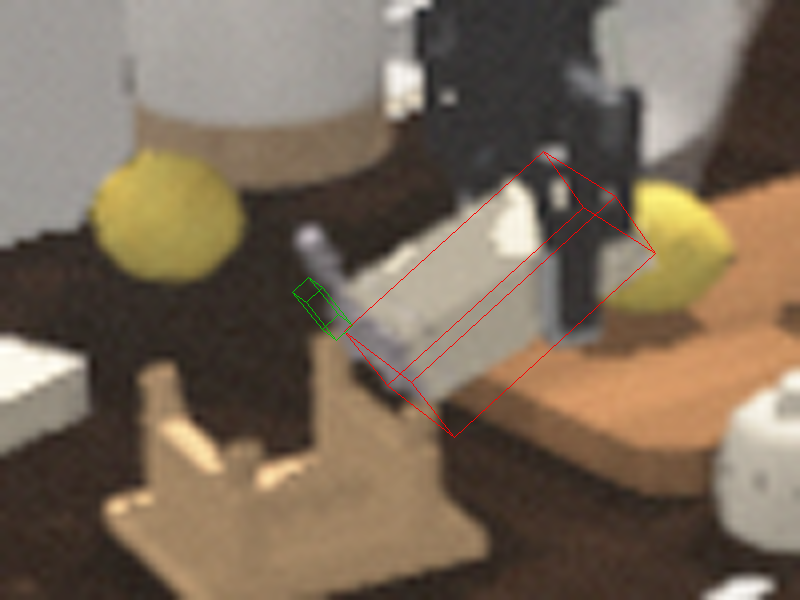

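```bash
python3 ov2.py 22 235,190,335,265 pics/n.png
```

```text
(no output)
```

View pics/n.png

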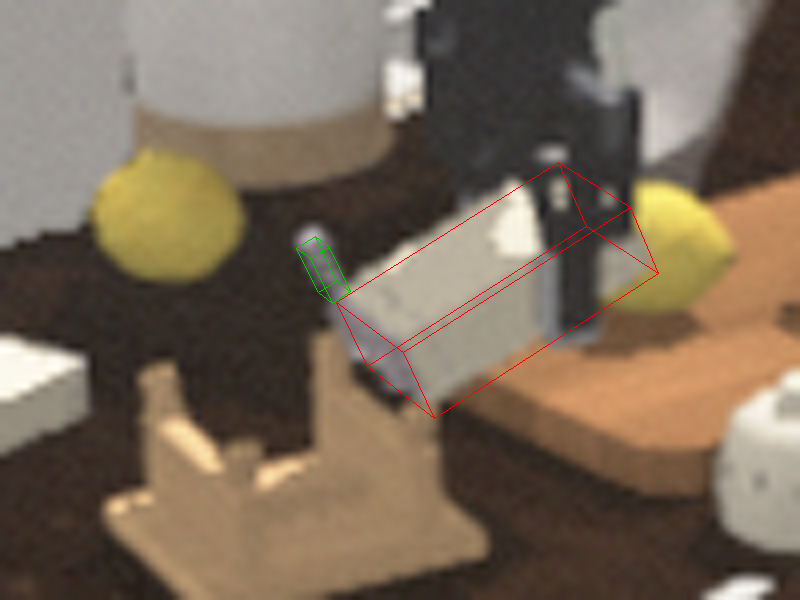

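Overlay at 22° fits (tin (340,300)-(655,270)), about 4 mm high in the grip. Lower 13 mm more, stepping back 5 mm, then pull against the saddle.

Emit:
servo_tool(
  hand=[1,1,1,1,1,1,1,1],
  xyz=[
    [-5,0,0],
    [0,0,7],
    [0,0,7],
    [0,0,0],
    [6,0,0],
    [6,0,0],
    [4,0,-2],
    [0,0,0],
  ],
  twist=[0,0,0,0,0,0,0,0],
)

```text
time: 10.9
eef_pos: [0.6079, 0.133, 0.0744]
orientation: [0.149, 0.989, 0.0, 0.008]
contact_force: [7.8, -6.0, -0.6]
width: 0.0558
```

```bash
python3 go.py; python3 ov2.py 25 235,190,335,265 pics/p.png
```

```text
t 10.9 pos [0.6079 0.133  0.0744] ytool ang 72.84 z [ 0.016 -0.002 -1.   ] w 0.0558 F [ 7.8 -6.  -0.6] q [ 0.15  0.51  1.75 -0.01  0.87 -1.12]
```

View pics/p.png

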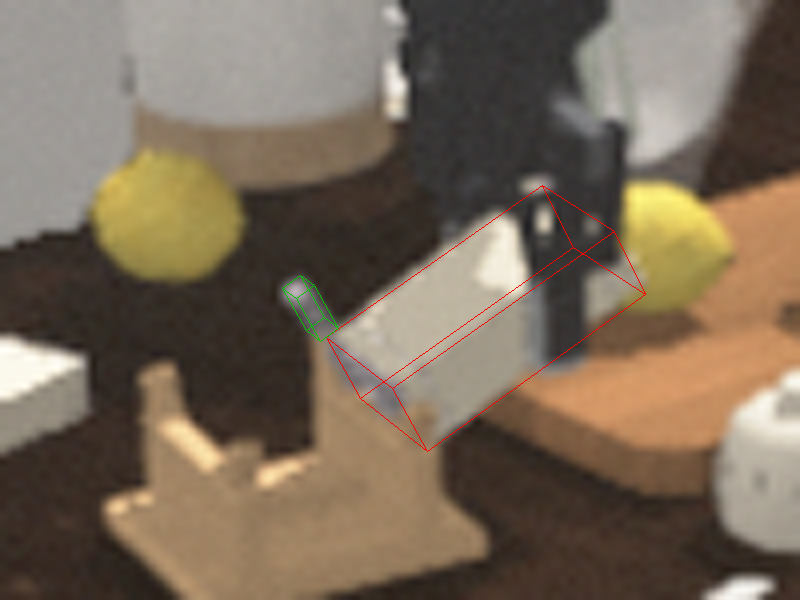

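Contact with the saddle (8–10 N), tilt ~25°. Follow the arc.

Emit:
servo_tool(
  hand=[1,1,1,1,1,1,1],
  xyz=[
    [6,0,-5],
    [6,0,-5],
    [6,0,-4],
    [6,0,-3],
    [5,0,-2],
    [0,0,0],
    [0,0,0],
  ],
  twist=[0,0,0,0,0,0,0],
)

```text
time: 11.65
eef_pos: [0.5817, 0.1422, 0.0948]
orientation: [0.149, 0.989, 0.001, 0.009]
contact_force: [8.3, -4.8, 4.2]
width: 0.0559
```

```bash
python3 go.py; python3 ov2.py 50 235,190,335,265 pics/q.png
```

```text
t 11.65 pos [0.5817 0.1422 0.0948] ytool ang 72.81 z [ 0.019 -0.001 -1.   ] w 0.0559 F [ 8.3 -4.8  4.2] q [ 0.17  0.44  1.81 -0.01  0.88 -1.1 ]
```

View pics/q.png

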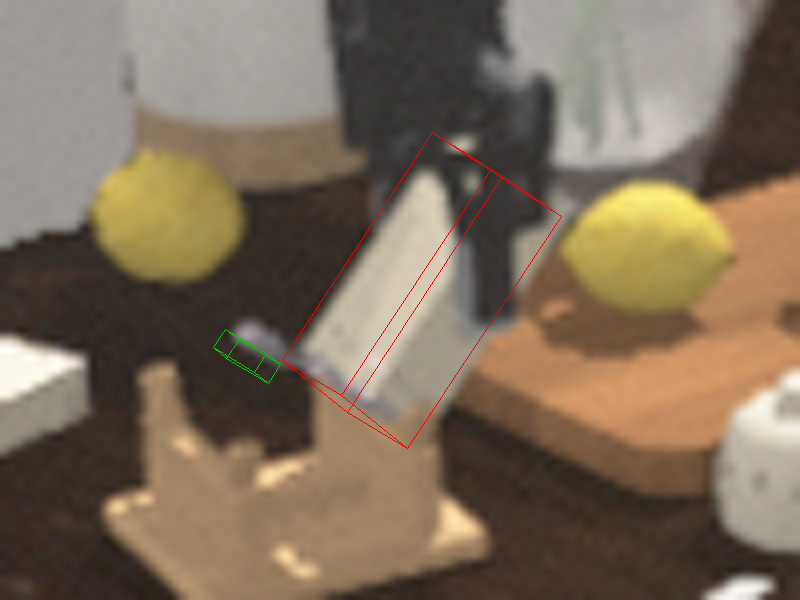

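Works: ~48° now. Continue.

Emit:
servo_tool(
  hand=[1,1,1,1,1,1,1],
  xyz=[
    [6,0,-2],
    [6,0,-2],
    [6,0,-1],
    [6,0,0],
    [4,0,0],
    [0,0,0],
    [0,0,0],
  ],
  twist=[0,0,0,0,0,0,0],
)

```text
time: 12.4
eef_pos: [0.555, 0.1506, 0.0999]
orientation: [0.149, 0.989, 0.001, 0.009]
contact_force: [6.5, -5.2, 5.7]
width: 0.0555
```

```bash
python3 go.py; python3 ov2.py 70 235,190,335,265 pics/r.png
```

```text
t 12.4 pos [0.555  0.1506 0.0999] ytool ang 72.84 z [ 0.019 -0.001 -1.   ] w 0.0555 F [ 6.5 -5.2  5.7] q [ 0.19  0.39  1.87 -0.01  0.87 -1.08]
```

View pics/r.png

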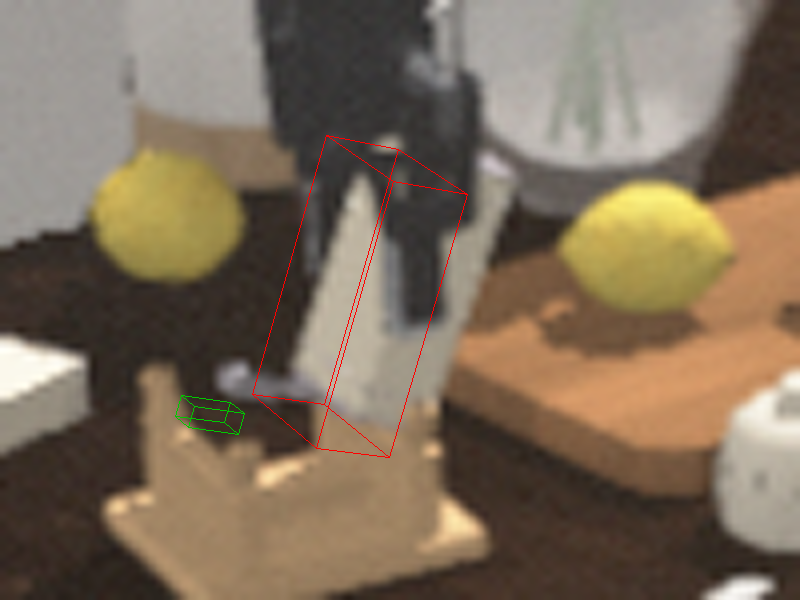

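About 65°, the tin having slid somewhat through the jaws. Firm up the grip, lift clear and look.

Emit:
servo_tool(
  hand=[1,1,1,1,1,1,1],
  xyz=[
    [0,0,0],
    [-4,0,-5],
    [0,0,-20],
    [0,0,-30],
    [0,0,-10],
    [0,0,0],
    [0,0,0],
  ],
  twist=[0,0,0,0,0,0,0],
  newtons=50,
)

```text
time: 13.15
eef_pos: [0.5498, 0.1502, 0.1589]
orientation: [0.15, 0.989, -0.0, -0.001]
contact_force: [-0.5, 0.1, -3.4]
width: 0.0553
```

```bash
python3 go.py; python3 ov2.py 65 235,150,335,225 pics/u.png
```

```text
t 13.15 pos [0.5498 0.1502 0.1589] ytool ang 72.69 z [-0.002 -0.    -1.   ] w 0.0553 F [-0.5  0.1 -3.4] q [ 0.19  0.31  1.84  0.    1.   -1.08]
```

View pics/u.png

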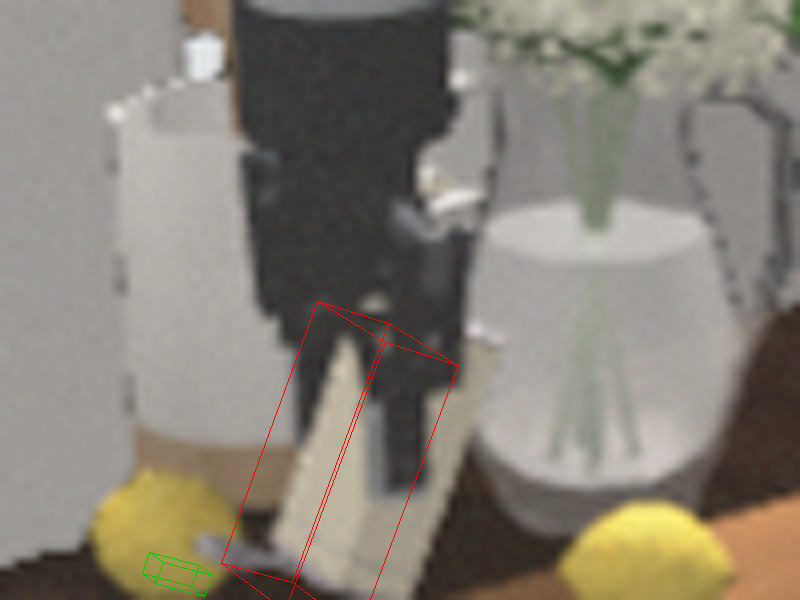

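Run:
```python
from h import *
c=cam('scene');crop(c,245,180,315,240,11,'pics/v.png')
t=cam('top');cv2.imwrite('pics/v_top.png',t['pixels'])
```

```text
(no output)
```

View pics/v.png

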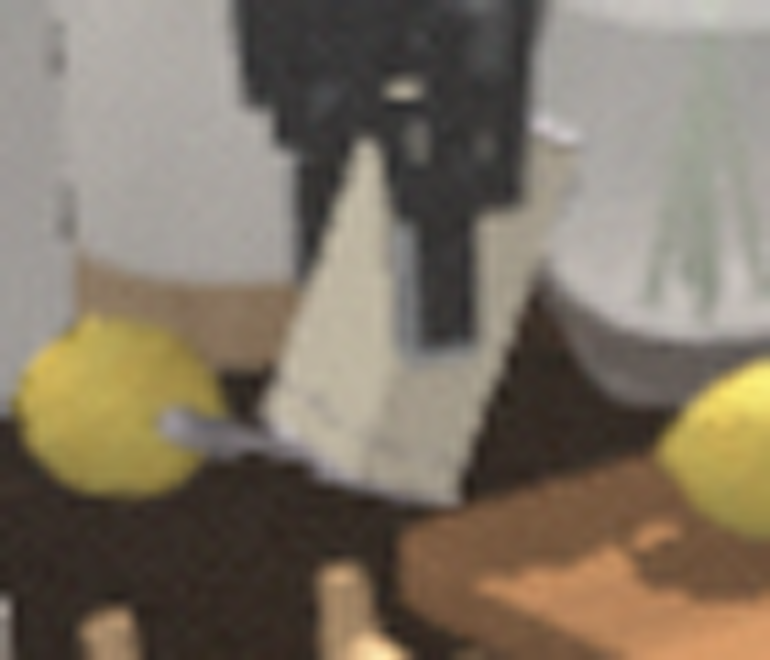

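View pics/v_top.png

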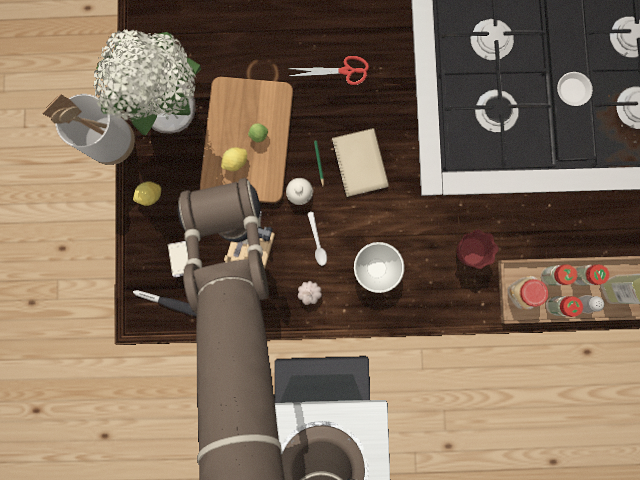

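```bash
cat > meas.py <<'E'
from h import *
def inplane(c,uv,yoff,yaw=-17.3):
    s=state();p=np.array(s['eef_pos']);y=np.radians(yaw);X=np.array([np.cos(y),np.sin(y),0]);N=np.array([-np.sin(y),np.cos(y),0])
    o,d=ray(c,uv);k=((p-o)@N+yoff)/(d@N);P=o+d*k[:,None]-p
    return np.c_[P@X,P[:,2]]*1000
E
python3 - <<'E'
from meas import *
c=cam('scene')
f=lambda u:(np.array(u)/11+[245,180]-.5+.05)
P=inplane(c,[f((460,503)),f((365,487)),f((577,140))],-.028);print(P.round(1))
d=P[2]-P[0];print(np.hypot(*d),np.degrees(np.arctan2(d[1],d[0])), np.hypot(*(P[1]-P[0])))
th=np.arctan2(d[1],d[0]);cp,sp=np.cos(th),np.sin(th)
A=P[0]; # tin (-50,-15)
cen=A-np.array([cp*-50+sp*15, sp*-50-cp*15]);print('centre rel tcp',cen)
slot=cen+np.array([cp*-50-sp*-6.5, sp*-50+cp*-6.5]);print('slot',slot)
g=-cen;print('grip in tin',g[0]*cp+g[1]*sp,-g[0]*sp+g[1]*cp)
tab=cen+np.array([cp*-58-sp*50.5,sp*-58+cp*50.5]);print('tab tip',tab)
E
```

```text
[[  6.8 -56.1]
 [-19.5 -46.5]
 [ 43.3  35. ]]
98.16449220134065 68.19860280032783 28.087878623535424
centre rel tcp [11.49157448 -4.14100605]
slot [ -1.04285038 -52.97888268]
grip in tin -0.42303340844162385 12.207590170605295
tab tip [-56.93715012 -39.23743964]
```

Measured: tilt 68°, tin 98 mm long, 28 thick in the ray-plane check; slot lies 53 mm below TCP and 8 mm toward +tool-y. Now a gentle transfer to the bowl (gentle so that nothing drops on the way).

```bash
python3 go.py .468 -.156 .159
```

```text
t 13.35 pos [0.5496 0.15   0.1581] ytool ang 72.69 z [-0.003 -0.001 -1.   ] w 0.055 F [-0.8  0.4 -2.6] q [ 0.19  0.31  1.84  0.    1.   -1.08]
twist -0.01 shift mm [ -13.1 -316.4   -0.9]
```

Emit:
servo_tool(
  hand=[1,1,1,1,1,1,1,1],
  xyz=[
    [0,-2,-2],
    [0,-5,-4],
    [0,-8,-4],
    [0,-11,0],
    [-1,-14,0],
    [-1,-17,0],
    [-1,-20,0],
    [-1,-20,0],
  ],
  twist=[0,0,0,0,0,0,0,0],
)

```text
time: 14.15
eef_pos: [0.525, 0.0545, 0.1696]
orientation: [0.151, 0.989, -0.0, -0.0]
contact_force: [0.1, -0.3, -2.2]
width: 0.0552
```

Emit:
servo_tool(
  hand=[1,1,1,1,1,1,1,1],
  xyz=[
    [-1,-20,0],
    [-1,-20,0],
    [-1,-20,0],
    [-1,-20,0],
    [-1,-20,0],
    [-1,-20,0],
    [-1,-20,0],
    [-1,-20,0],
  ],
  twist=[0,0,0,0,0,0,0,0],
)

```text
time: 14.95
eef_pos: [0.4846, -0.1005, 0.1697]
orientation: [0.151, 0.989, -0.0, -0.0]
contact_force: [-0.0, -0.8, -3.7]
width: 0.055
```

Emit:
servo_tool(
  hand=[1,1,1,1,1,1,1,1],
  xyz=[
    [-1,-18,0],
    [-1,-15,0],
    [0,-12,0],
    [0,-8,0],
    [0,-5,0],
    [0,-2,0],
    [0,0,0],
    [0,0,0],
  ],
  twist=[0,0,0,0,0,0,0,0],
)

```text
time: 15.75
eef_pos: [0.47, -0.1562, 0.1697]
orientation: [0.15, 0.989, 0.0, -0.0]
contact_force: [0.9, 0.3, -4.0]
width: 0.0557
```

```bash
python3 go.py .468 -.156 .126
python3 - <<'E'
from h import *
c=cam('scene');crop(c,285,190,415,310,5,'pics/w.png')
E
```

```text
t 15.75 pos [ 0.47   -0.1562  0.1697] ytool ang 72.72 z [-0.  0. -1.] w 0.0557 F [ 0.9  0.3 -4. ] q [-0.41  0.16  2.    0.    0.98 -1.68]
twist 0.02 shift mm [ 1.9 -0.4 43.7]
```

View pics/w.png

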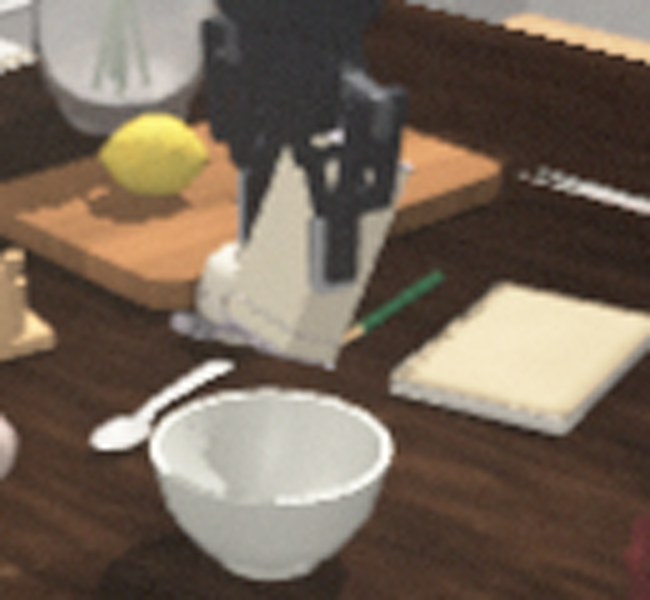

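Emit:
servo_tool(
  hand=[1,1,1,1,1],
  xyz=[
    [2,0,8],
    [0,0,14],
    [0,0,13],
    [0,0,7],
    [0,0,0],
  ],
  twist=[0,0,0,0,0],
)

```text
time: 16.3
eef_pos: [0.4663, -0.1553, 0.1256]
orientation: [0.15, 0.989, 0.001, -0.002]
contact_force: [0.4, 0.4, -4.0]
width: 0.0554
```

```bash
python3 go.py .468 -.156 .126
python3 - <<'E'
from h import *
c=cam('scene');crop(c,285,190,415,310,5,'pics/x.png')
c=cam('top');crop(c,320,200,450,320,5,'pics/xt.png')
E
```

```text
t 16.3 pos [ 0.4663 -0.1553  0.1256] ytool ang 72.69 z [-0.004  0.002 -1.   ] w 0.0554 F [ 0.4  0.4 -4. ] q [-0.41  0.22  2.03 -0.    0.89 -1.68]
twist -0.01 shift mm [-1.8 -0.2 -0.4]
```

View pics/x.png

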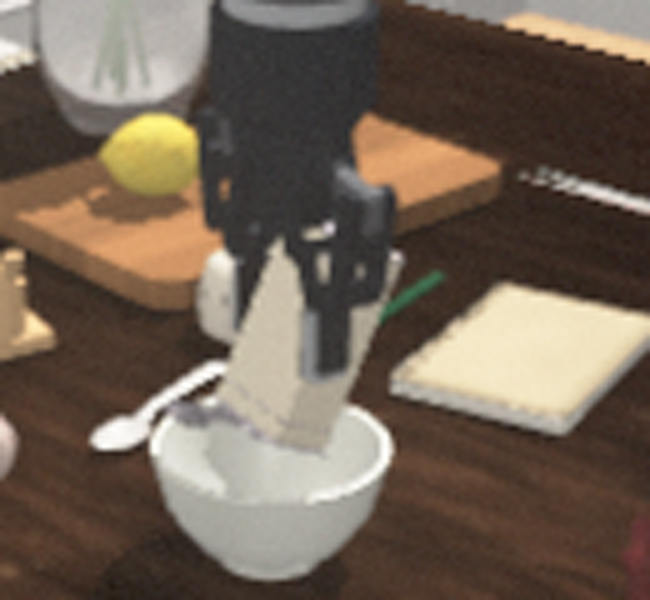

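View pics/xt.png

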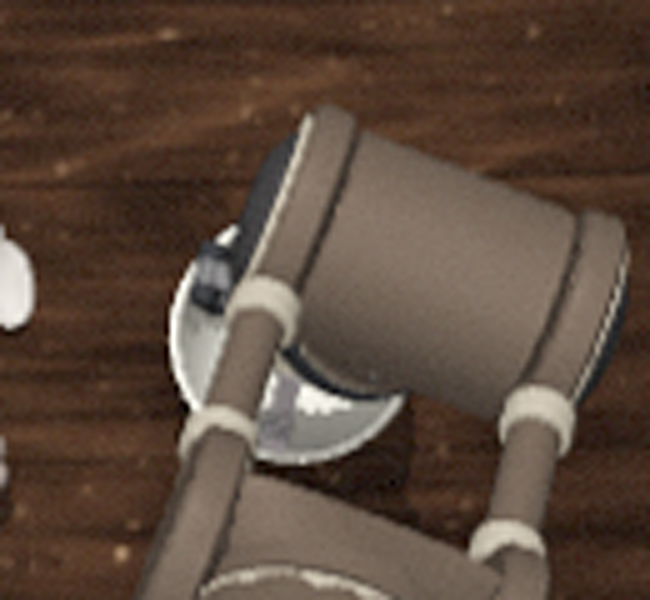

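Slot end hangs over the bowl with clearance (lower corner at crop (325,455), bowl rim around it). Shake along tool y.

Emit:
servo_tool(
  hand=[1,1,1,1,1,1,1,1],
  xyz=[
    [0,16,0],
    [0,-6,0],
    [0,-20,0],
    [0,-6,0],
    [0,16,0],
    [0,16,0],
    [0,-6,0],
    [0,-20,0],
  ],
  twist=[0,0,0,0,0,0,0,0],
)

```text
time: 17.2
eef_pos: [0.4654, -0.1651, 0.1281]
orientation: [0.149, 0.989, 0.0, 0.0]
contact_force: [0.9, -1.1, -2.7]
width: 0.0552
```

Emit:
servo_tool(
  hand=[1,1,1,1,1,1,1],
  xyz=[
    [0,-6,0],
    [0,16,0],
    [0,16,0],
    [0,-6,0],
    [0,-20,0],
    [0,-6,0],
    [0,16,0],
  ],
  twist=[0,0,0,0,0,0,0],
)

```text
time: 17.9
eef_pos: [0.4677, -0.1584, 0.1281]
orientation: [0.153, 0.988, -0.001, 0.0]
contact_force: [0.1, 0.6, -2.6]
width: 0.0549
```

```bash
python3 go.py .468 -.156 .126
python3 - <<'E'
from h import *
c=cam('scene');crop(c,285,190,415,310,5,'pics/y.png')
c=cam('top');crop(c,320,200,450,320,5,'pics/yt.png')
E
```

```text
t 17.9 pos [ 0.4677 -0.1584  0.1281] ytool ang 72.45 z [ 0.001 -0.001 -1.   ] w 0.0549 F [ 0.1  0.6 -2.6] q [-0.41  0.22  2.03 -0.    0.89 -1.68]
twist -0.25 shift mm [0.5 2.4 2.1]
```

View pics/y.png

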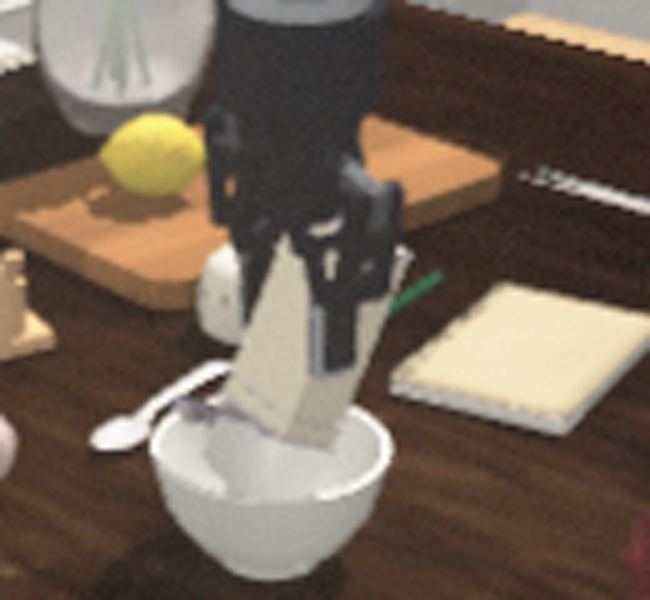

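View pics/yt.png

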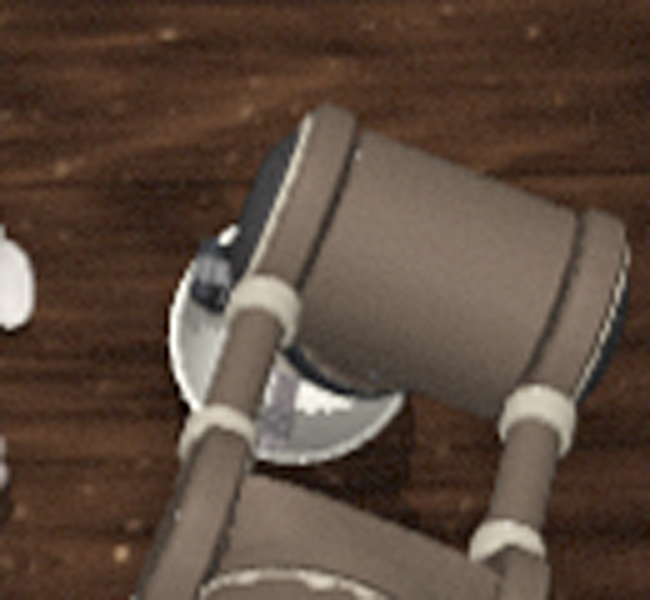

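Emit:
servo_tool(
  hand=[1,1,1,1,1,1,1,1],
  xyz=[
    [0,22,0],
    [0,-8,0],
    [0,-26,0],
    [0,-8,0],
    [0,20,0],
    [0,20,0],
    [0,-8,0],
    [0,-24,0],
  ],
  twist=[0,0,0,0,0,0,0,0],
)

```text
time: 18.8
eef_pos: [0.4645, -0.1668, 0.1277]
orientation: [0.149, 0.989, 0.0, -0.0]
contact_force: [-0.1, -0.6, -2.2]
width: 0.0551
```

Emit:
servo_tool(
  hand=[1,1,1,1,1,1,1],
  xyz=[
    [0,-8,0],
    [0,20,0],
    [0,20,0],
    [0,-8,0],
    [0,-24,0],
    [0,-8,0],
    [0,20,0],
  ],
  twist=[0,0,0,0,0,0,0],
)

```text
time: 19.5
eef_pos: [0.4676, -0.1592, 0.128]
orientation: [0.153, 0.988, -0.001, 0.0]
contact_force: [-0.0, 0.9, -2.0]
width: 0.0556
```

Emit:
servo_tool(
  hand=[1,1,1,1,1,1,1,1],
  xyz=[
    [0,20,0],
    [0,-8,0],
    [0,-24,0],
    [0,-8,0],
    [0,20,0],
    [0,20,0],
    [0,-8,0],
    [0,-24,0],
  ],
  twist=[0,0,0,0,0,0,0,0],
)

```text
time: 20.3
eef_pos: [0.4644, -0.167, 0.1277]
orientation: [0.149, 0.989, 0.0, -0.0]
contact_force: [-0.2, -0.7, -3.0]
width: 0.0553
```

Emit:
servo_tool(
  hand=[1,1,1,1],
  xyz=[
    [0,-8,0],
    [0,20,0],
    [0,0,0],
    [0,0,0],
  ],
  twist=[0,0,0,0],
)

```text
time: 20.7
eef_pos: [0.4677, -0.1565, 0.1277]
orientation: [0.151, 0.989, -0.0, -0.0]
contact_force: [0.2, 0.3, -2.8]
width: 0.0553
```

```bash
python3 go.py .468 -.156 .126
python3 - <<'E'
from h import *
c=cam('scene');crop(c,285,190,415,310,5,'pics/z.png')
c=cam('top');crop(c,320,200,450,320,5,'pics/zt.png')
E
```

```text
t 20.7 pos [ 0.4677 -0.1565  0.1277] ytool ang 72.68 z [-0. -0. -1.] w 0.0553 F [ 0.2  0.3 -2.8] q [-0.41  0.22  2.03 -0.    0.89 -1.68]
twist -0.02 shift mm [-0.2  0.6  1.7]
```

View pics/z.png

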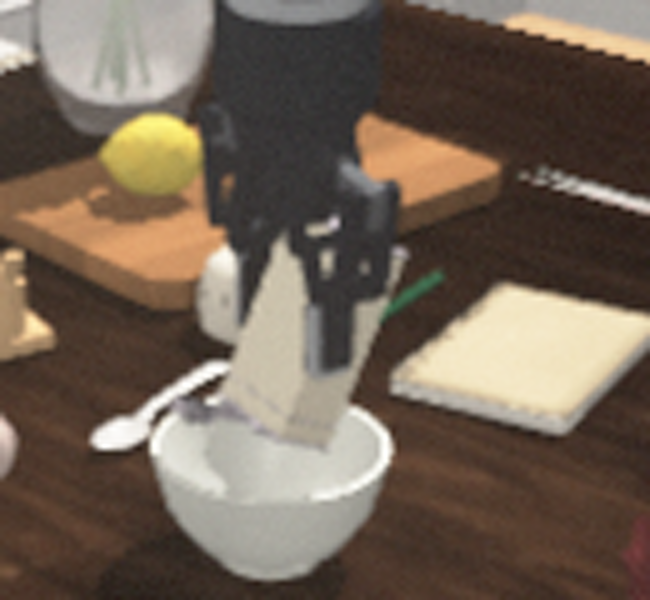

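View pics/zt.png

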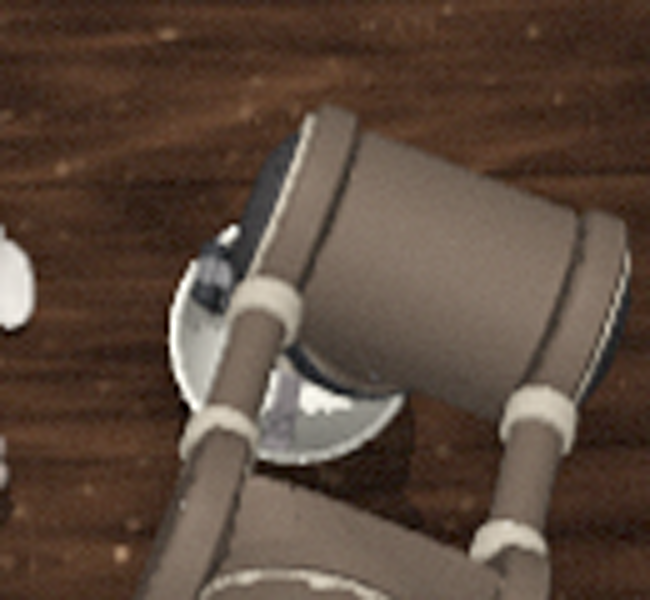

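Bowl inside isn't visible; lift and move gently aside to look.

Emit:
servo_tool(
  hand=[1,1,1,1,1,1,1,1],
  xyz=[
    [0,0,-6],
    [0,0,-12],
    [0,3,-12],
    [0,8,-6],
    [0,13,0],
    [0,18,0],
    [0,20,0],
    [0,20,0],
  ],
  twist=[0,0,0,0,0,0,0,0],
)

```text
time: 21.6
eef_pos: [0.4923, -0.0759, 0.1636]
orientation: [0.15, 0.989, 0.0, -0.0]
contact_force: [-0.6, 0.3, -2.8]
width: 0.0552
```

Emit:
servo_tool(
  hand=[1,1,1,1,1],
  xyz=[
    [0,17,0],
    [0,13,0],
    [0,9,0],
    [0,5,0],
    [0,2,0],
  ],
  twist=[0,0,0,0,0],
)

```text
time: 22.1
eef_pos: [0.5061, -0.0334, 0.1637]
orientation: [0.15, 0.989, -0.0, -0.0]
contact_force: [-0.6, 0.7, -1.7]
width: 0.0554
```

```bash
python3 go.py .468 -.156 .126
python3 - <<'E'
from h import *
c=cam('scene');crop(c,245,150,405,310,4,'pics/aa.png')
c=cam('top');crop(c,280,200,440,320,5,'pics/aat.png')
E
```

```text
t 22.1 pos [ 0.5061 -0.0334  0.1637] ytool ang 72.72 z [-0. -0. -1.] w 0.0554 F [-0.6  0.7 -1.7] q [-0.15  0.19  1.98 -0.    0.98 -1.42]
twist 0.02 shift mm [-1.000e-01 -1.284e+02  3.770e+01]
```

View pics/aat.png

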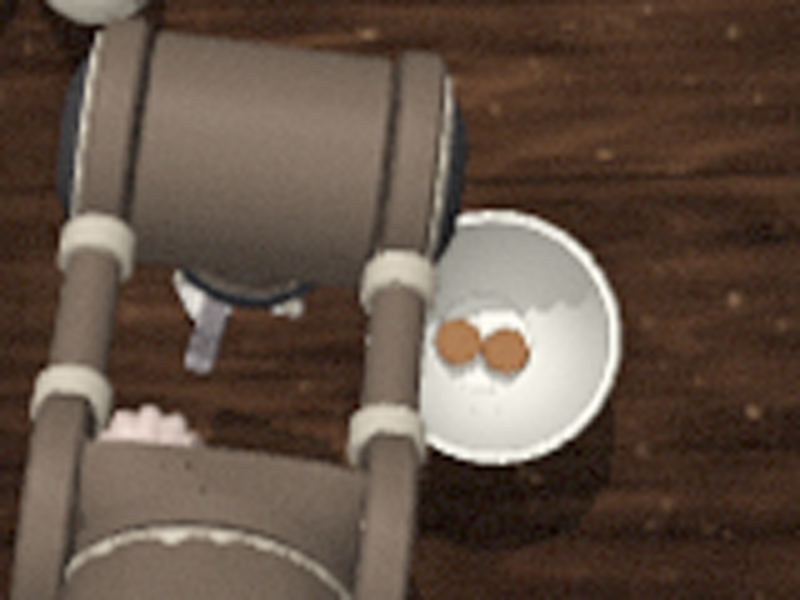

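View pics/aa.png

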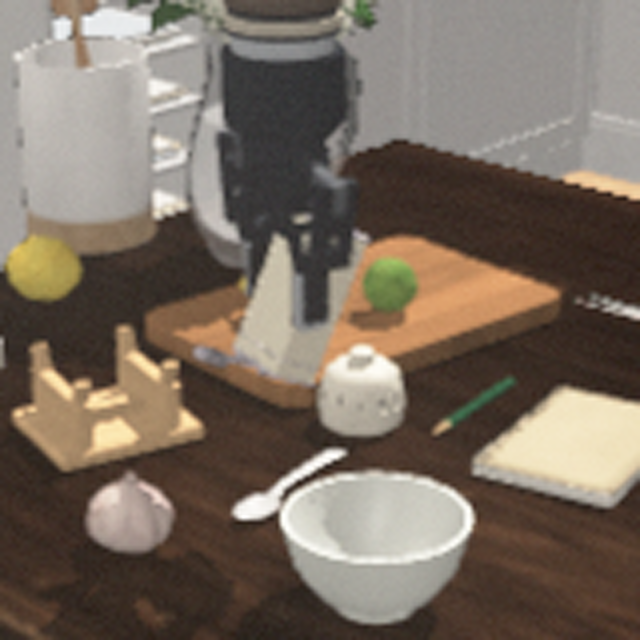

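Both brown tablets lie in the bowl (top crop (458,342) and (505,351)); spoon, timer and garlic look untouched. Now go to the front of the cradle to swing the tin level again on the front saddle.

```bash
python3 go.py .4537 .1804 .164
```

```text
t 22.2 pos [ 0.506  -0.0339  0.1637] ytool ang 72.69 z [-0. -0. -1.] w 0.0552 F [ 0.7 -0.7 -2.5] q [-0.15  0.19  1.98 -0.    0.98 -1.42]
twist -0.01 shift mm [113.6 189.   -0.3]
```

Emit:
servo_tool(
  hand=[1,1,1,1,1,1,1,1],
  xyz=[
    [5,10,0],
    [15,25,0],
    [20,35,0],
    [20,35,0],
    [20,35,0],
    [18,30,0],
    [15,19,0],
    [0,0,0],
  ],
  twist=[0,0,0,0,0,0,0,0],
)

```text
time: 23.0
eef_pos: [0.4529, 0.1828, 0.1637]
orientation: [0.149, 0.989, 0.0, -0.001]
contact_force: [-0.3, -1.0, -3.3]
width: 0.0553
```

Emit:
servo_tool(
  hand=[1,1,1,1,1,1],
  xyz=[
    [0,0,0],
    [0,0,20],
    [0,0,25],
    [0,0,15],
    [0,0,0],
    [0,0,0],
  ],
  twist=[0,0,0,0,0,0],
)

```text
time: 23.6
eef_pos: [0.4548, 0.1795, 0.1038]
orientation: [0.151, 0.988, -0.0, -0.0]
contact_force: [-0.9, 0.1, -2.7]
width: 0.0552
```

```bash
python3 go.py .4537 .1804 .093
python3 - <<'E'
from h import *
c=cam('scene');crop(c,215,180,305,270,7,'pics/ba.png')
E
```

```text
t 23.6 pos [0.4548 0.1795 0.1038] ytool ang 72.6 z [-0. -0. -1.] w 0.0552 F [-0.9  0.1 -2.7] q [ 0.29  0.25  2.05 -0.    0.84 -0.98]
twist -0.1 shift mm [ 1.3  0.6 10.8]
```

View pics/ba.png

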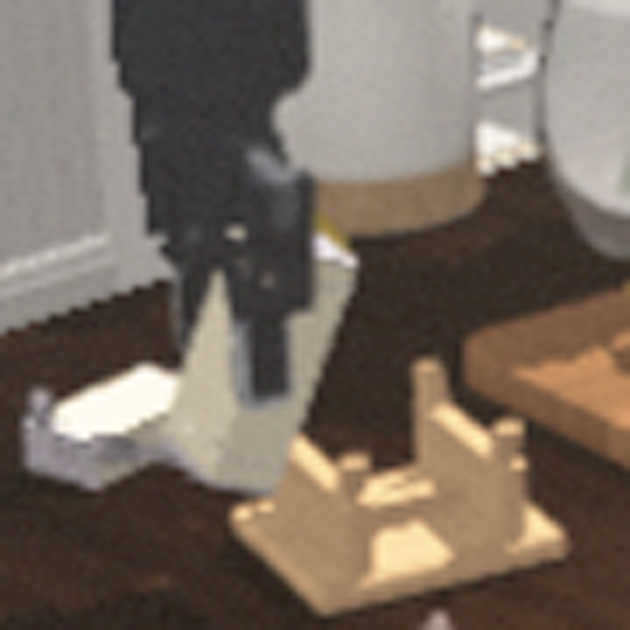

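Run:
```python
from meas import *
c=cam('scene')
f=lambda u:(np.array(u)/7+[215,180]-.45)
P=inplane(c,[f((282,492)),f((355,266))],-.028);print(P.round(1));d=P[1]-P[0];print(np.hypot(*d),np.degrees(np.arctan2(d[1],d[0])))
```

```text
[[  6.4 -56.5]
 [ 43.1  32.1]]
95.85054129726541 67.49424068545125
```

Emit:
servo_tool(
  hand=[1,1,1,1,1,1,1,1],
  xyz=[
    [0,0,10],
    [-8,0,0],
    [-8,0,0],
    [-6,0,0],
    [-6,0,-1],
    [-6,0,-1],
    [-4,0,0],
    [0,0,0],
  ],
  twist=[0,0,0,0,0,0,0,0],
  newtons=20,
)

```text
time: 24.5
eef_pos: [0.4862, 0.1697, 0.0944]
orientation: [0.152, 0.988, -0.0, -0.006]
contact_force: [-8.9, 4.8, 0.0]
width: 0.0553
```

```bash
python3 go.py .5205 .1596 .0937
python3 - <<'E'
from h import *
c=cam('scene');crop(c,215,180,305,270,7,'pics/bb.png')
E
```

```text
t 24.5 pos [0.4862 0.1697 0.0944] ytool ang 72.56 z [-0.012  0.001 -1.   ] w 0.0553 F [-8.9  4.8  0. ] q [ 0.25  0.32  1.99  0.01  0.85 -1.02]
twist -0.14 shift mm [-35.7   0.5   0.7]
```

View pics/bb.png

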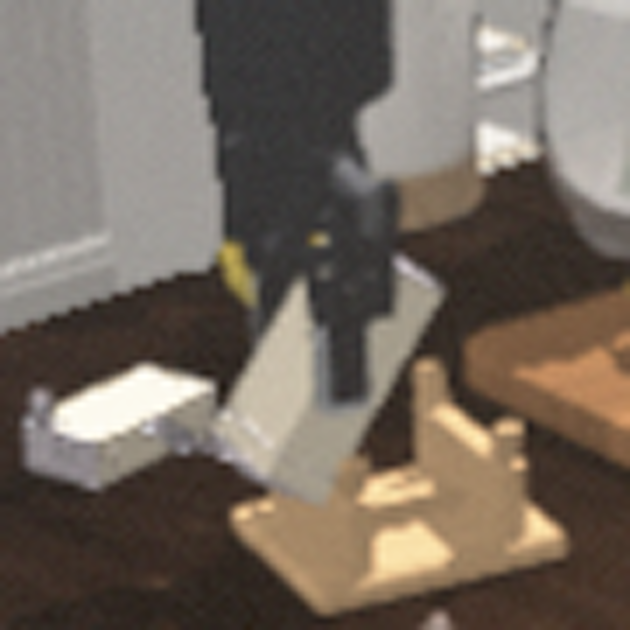

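Untilting works (~52°). Continue along the arc.

Emit:
servo_tool(
  hand=[1,1,1,1,1,1,1],
  xyz=[
    [-6,0,0],
    [-6,0,2],
    [-6,0,3],
    [-5,0,3],
    [-5,0,4],
    [0,0,0],
    [0,0,0],
  ],
  twist=[0,0,0,0,0,0,0],
)

```text
time: 25.25
eef_pos: [0.515, 0.1606, 0.0832]
orientation: [0.151, 0.989, -0.001, -0.004]
contact_force: [-5.0, 0.7, 1.1]
width: 0.0554
```

```bash
python3 go.py .5205 .1596 .082
python3 - <<'E'
from h import *
c=cam('scene');crop(c,215,180,305,270,7,'pics/bc.png')
E
```

```text
t 25.25 pos [0.515  0.1606 0.0832] ytool ang 72.65 z [-0.007 -0.    -1.   ] w 0.0554 F [-5.   0.7  1.1] q [ 0.22  0.37  1.94  0.    0.84 -1.05]
twist -0.05 shift mm [-5.5  0.7  1.2]
```

View pics/bc.png

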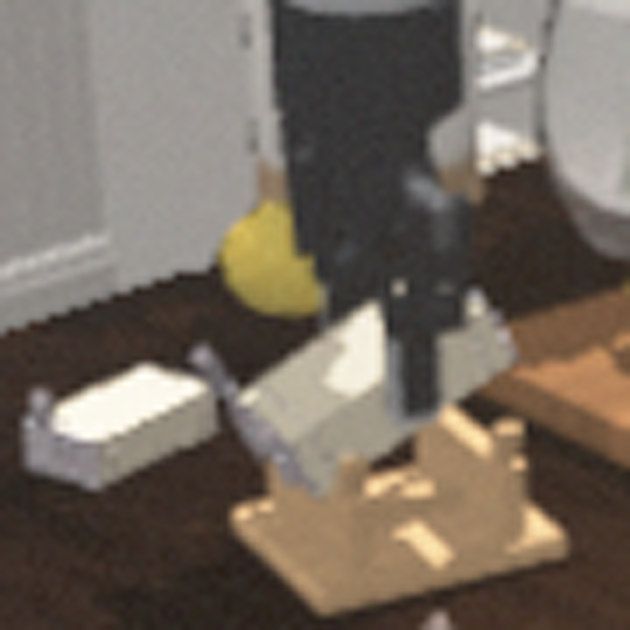

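Emit:
servo_tool(
  hand=[1,1,1,1,1,1],
  xyz=[
    [-3,0,3],
    [-2,0,3],
    [0,0,3],
    [0,0,2],
    [0,0,0],
    [0,0,0],
  ],
  twist=[0,0,0,0,0,0],
)

```text
time: 25.9
eef_pos: [0.5233, 0.1582, 0.0745]
orientation: [0.15, 0.989, -0.001, 0.0]
contact_force: [-1.6, -3.0, 6.9]
width: 0.0553
```

```bash
python3 go.py .5205 .1596 .072
python3 - <<'E'
from h import *
c=cam('scene');crop(c,230,195,310,265,9,'pics/bd.png')
E
```

```text
t 25.9 pos [0.5233 0.1582 0.0745] ytool ang 72.75 z [ 0.    -0.002 -1.   ] w 0.0553 F [-1.6 -3.   6.9] q [ 0.21  0.4   1.93 -0.    0.82 -1.05]
twist 0.05 shift mm [3.1 0.5 2.5]
```

View pics/bd.png

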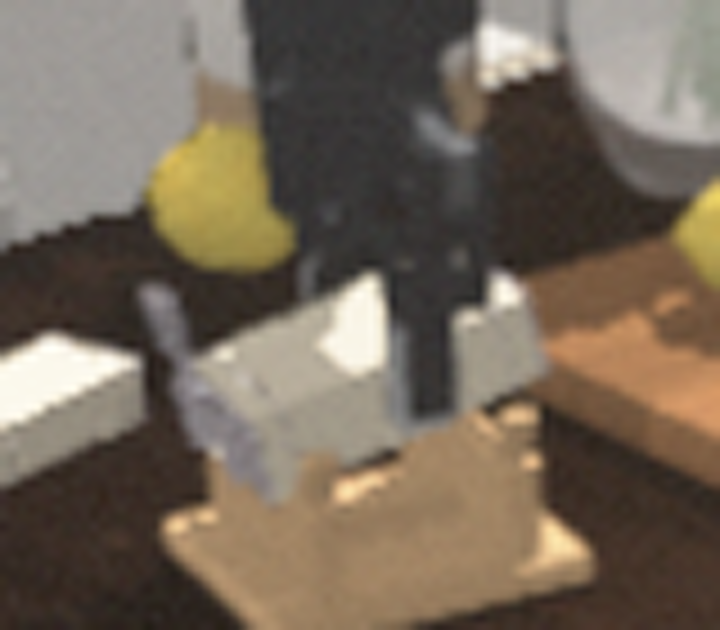

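Slot lower corner at px (261,250), same as at home (260,250). Press down the remainder.

Emit:
servo_tool(
  hand=[1,1,1,1,1],
  xyz=[
    [0,0,3],
    [0,0,3],
    [0,0,3],
    [0,0,0],
    [0,0,0],
  ],
  twist=[0,0,0,0,0],
)

```text
time: 26.45
eef_pos: [0.5271, 0.1581, 0.0672]
orientation: [0.15, 0.989, -0.0, 0.004]
contact_force: [2.3, -6.6, 8.1]
width: 0.055
```

```bash
python3 go.py .5205 .1596 .072
python3 - <<'E'
from h import *
c=cam('scene');crop(c,230,195,310,265,9,'pics/be.png')
E
```

```text
t 26.45 pos [0.5271 0.1581 0.0672] ytool ang 72.8 z [ 0.008 -0.001 -1.   ] w 0.055 F [ 2.3 -6.6  8.1] q [ 0.21  0.41  1.93 -0.    0.8  -1.05]
twist 0.1 shift mm [ 6.8 -0.6 -4.8]
```

View pics/be.png

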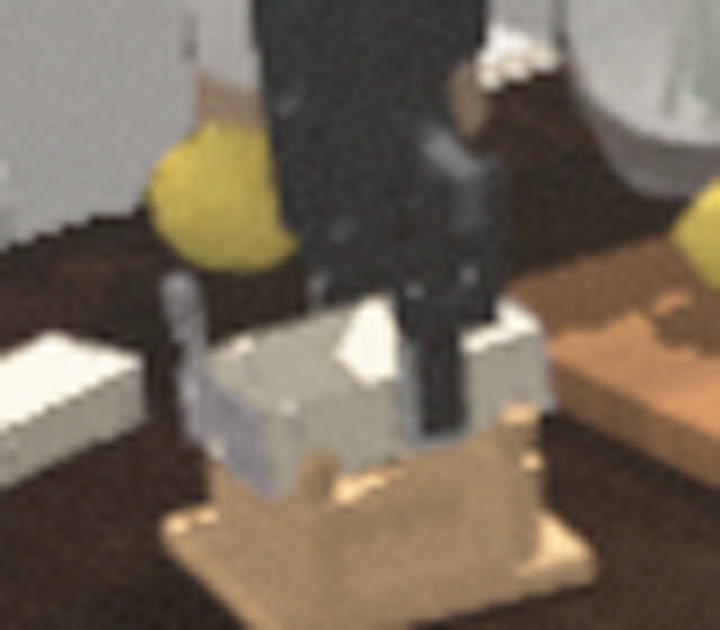

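Emit:
servo_tool(
  hand=[1,1,1,1],
  xyz=[
    [0,-1,2],
    [0,0,2],
    [0,0,0],
    [0,0,0],
  ],
  twist=[0,0,0,0],
)

```text
time: 26.9
eef_pos: [0.5285, 0.1577, 0.064]
orientation: [0.15, 0.989, 0.001, 0.006]
contact_force: [3.1, -5.5, 10.1]
width: 0.0555
```

```bash
python3 go.py .5205 .1596 .072
python3 - <<'E'
from h import *
c=cam('scene');crop(c,230,195,310,265,9,'pics/bf.png')
E
```

```text
t 26.9 pos [0.5285 0.1577 0.064 ] ytool ang 72.79 z [ 0.012 -0.    -1.   ] w 0.0555 F [ 3.1 -5.5 10.1] q [ 0.21  0.41  1.93 -0.    0.79 -1.06]
twist 0.09 shift mm [ 8.2 -0.5 -8. ]
```

View pics/bf.png

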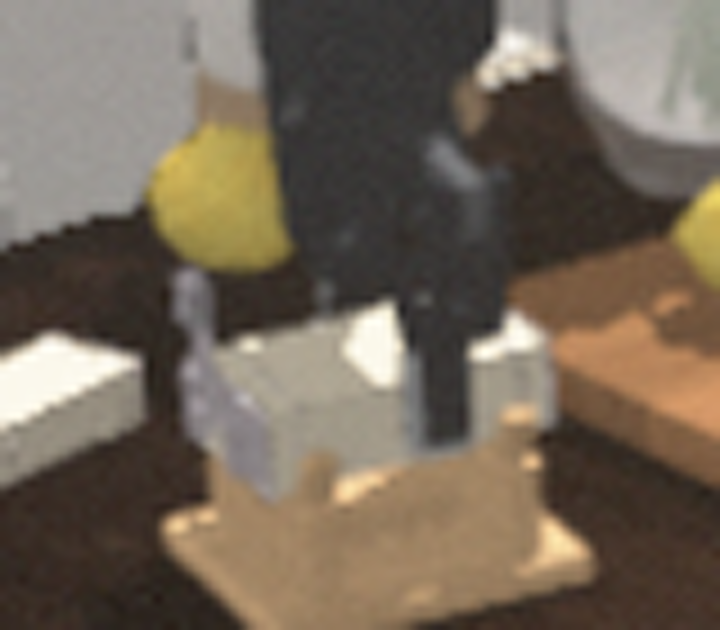

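Practically level; release and back off upward.

Emit:
servo_tool(
  hand=[-0.5,-1,-1,-1,-1,-1,-1,-1],
  xyz=[
    [0,0,0],
    [0,0,0],
    [0,0,-5],
    [0,0,-20],
    [0,0,-30],
    [0,0,-30],
    [0,0,-20],
    [0,0,0],
  ],
  twist=[0,0,0,0,0,0,0,0],
)

```text
time: 27.75
eef_pos: [0.5244, 0.159, 0.1683]
orientation: [0.15, 0.989, 0.001, 0.003]
contact_force: [1.2, 0.2, -0.9]
width: 0.0857
```

```bash
python3 go.py .4713 .1827 .16
python3 - <<'E'
from h import *
c=cam('scene');crop(c,220,190,310,260,8,'pics/bg.png')
E
```

```text
t 27.75 pos [0.5244 0.159  0.1683] ytool ang 72.71 z [ 0.007  0.002 -1.   ] w 0.0857 F [ 1.2  0.2 -0.9] q [ 0.21  0.25  1.89  0.    0.99 -1.05]
twist 0.01 shift mm [57.7  6.9  8.3]
```

View pics/bg.png

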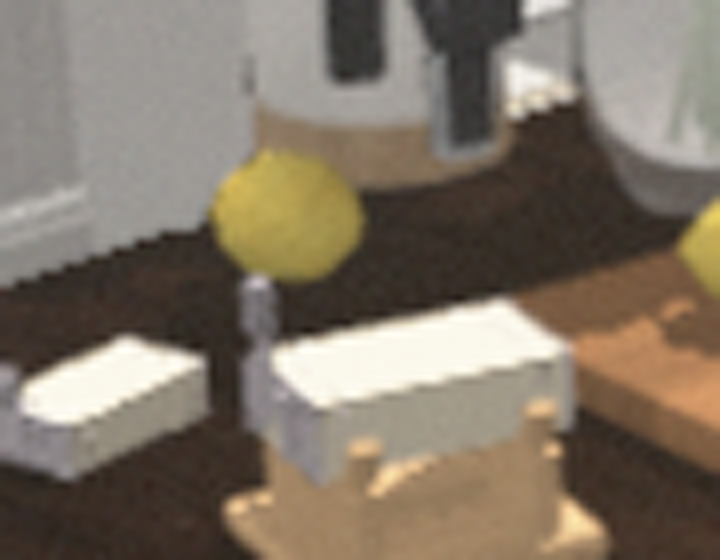

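Tin sits back at its old place (slot corner (322,480) vs (318,480) before; rear corner same), level. Now push the cover shut with closed fingers from above.

Emit:
servo_tool(
  hand=[0,1,1,1,1,1,1],
  xyz=[
    [15,2,0],
    [22,3,0],
    [20,2,0],
    [0,0,8],
    [0,0,0],
    [0,0,0],
    [0,0,0],
  ],
  twist=[0,0,0,0,0,0,0],
)

```text
time: 28.5
eef_pos: [0.47, 0.1816, 0.1565]
orientation: [0.151, 0.989, -0.0, -0.0]
contact_force: [0.5, -0.3, 0.7]
width: -0.0
```

```bash
python3 go.py .4715 .1827 .13
python3 - <<'E'
from h import *
c=cam('scene');crop(c,220,190,310,260,8,'pics/bh.png')
E
```

```text
t 28.5 pos [0.47   0.1816 0.1565] ytool ang 72.66 z [-0. -0. -1.] w -0.0 F [ 0.5 -0.3  0.7] q [ 0.28  0.19  1.99 -0.    0.96 -0.99]
twist -0.04 shift mm [-1.1  1.5 26.5]
```

View pics/bh.png

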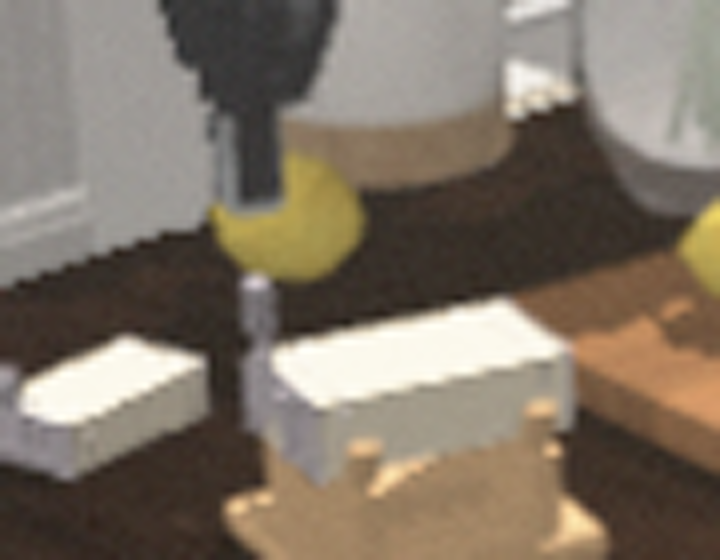

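Fingers closed right above the tab ((250,190) over (258,285)). Push down in small steps.

Emit:
servo_tool(
  hand=[1,1,1,1,1,1,1],
  xyz=[
    [0,1,12],
    [0,0,12],
    [0,0,5],
    [0,0,5],
    [0,0,4],
    [0,0,0],
    [0,0,0],
  ],
  twist=[0,0,0,0,0,0,0],
)

```text
time: 29.25
eef_pos: [0.47, 0.1828, 0.1188]
orientation: [0.151, 0.989, 0.0, 0.0]
contact_force: [1.0, -1.1, 0.0]
width: -0.0001
```

```bash
python3 go.py .4715 .1827 .116
python3 - <<'E'
from h import *
c=cam('scene');crop(c,220,190,310,260,8,'pics/bi.png')
E
```

```text
t 29.25 pos [0.47   0.1828 0.1188] ytool ang 72.69 z [ 0.  0. -1.] w -0.0001 F [ 1.  -1.1  0. ] q [ 0.28  0.25  2.01  0.    0.88 -0.98]
twist -0.01 shift mm [-1.5  0.3  2.8]
```

View pics/bi.png

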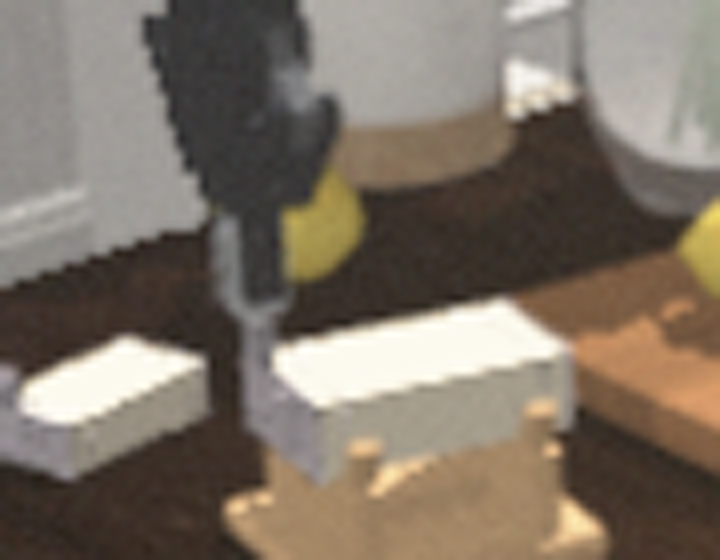

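Tab is coming down with the fingers. A few mm more until the force rises.

Emit:
servo_tool(
  hand=[1,1,1],
  xyz=[
    [0,0,2],
    [0,0,1],
    [0,0,0],
  ],
  twist=[0,0,0],
)

```text
time: 29.6
eef_pos: [0.4703, 0.1829, 0.1161]
orientation: [0.151, 0.989, 0.0, 0.0]
contact_force: [0.4, -0.1, 1.2]
width: 0.0004
```

Emit:
servo_tool(
  hand=[1,1,1],
  xyz=[
    [0,0,1],
    [0,0,0],
    [0,0,0],
  ],
  twist=[0,0,0],
)

```text
time: 29.9
eef_pos: [0.4704, 0.183, 0.116]
orientation: [0.15, 0.989, 0.0, 0.0]
contact_force: [-1.0, -0.7, 7.2]
width: 0.0002
```

```bash
python3 go.py
python3 - <<'E'
from h import *
c=cam('scene');crop(c,220,190,310,260,8,'pics/bj.png')
E
```

```text
t 29.9 pos [0.4704 0.183  0.116 ] ytool ang 72.69 z [ 0.001  0.    -1.   ] w 0.0002 F [-1.  -0.7  7.2] q [ 0.28  0.26  2.01  0.    0.87 -0.98]
```

View pics/bj.png

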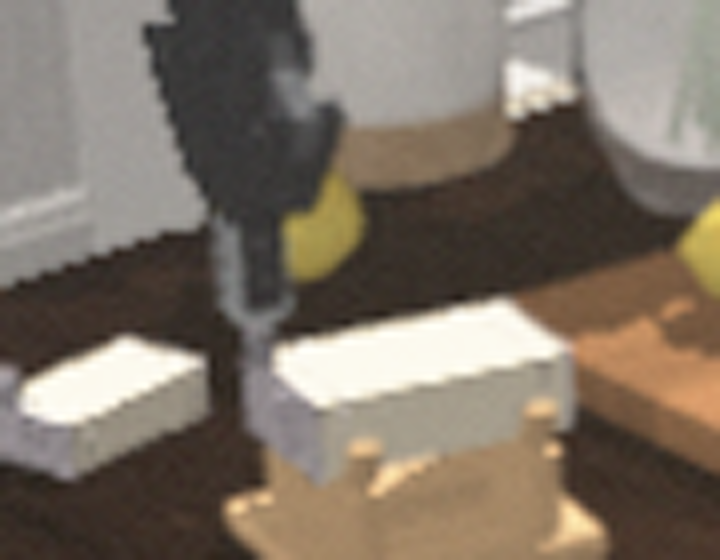

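Force rose to 7 N at TCP z 0.116, just where the shut tab top (0.097) should stop it. Retreat and check both views.

Emit:
servo_tool(
  hand=[1,1,1,1,1,1,1,1],
  xyz=[
    [0,0,-10],
    [0,0,-30],
    [0,0,-40],
    [0,0,-30],
    [30,30,0],
    [30,35,0],
    [30,40,0],
    [25,40,0],
  ],
  twist=[0,0,0,0,0,0,0,0],
)

```text
time: 30.75
eef_pos: [0.402, 0.3567, 0.2254]
orientation: [0.151, 0.989, 0.0, 0.0]
contact_force: [-0.3, -0.1, 0.4]
width: -0.0001
```

Emit:
servo_tool(
  hand=[1,1,1,1,1,1,1,1],
  xyz=[
    [20,40,0],
    [10,40,0],
    [0,40,0],
    [0,40,0],
    [0,40,0],
    [0,20,0],
    [0,0,0],
    [0,0,0],
  ],
  twist=[0,0,0,0,0,0,0,0],
)

```text
time: 31.55
eef_pos: [0.4395, 0.5738, 0.2241]
orientation: [0.15, 0.989, -0.001, -0.0]
contact_force: [0.1, -0.2, 0.0]
width: 0.0
```

```bash
python3 go.py
python3 - <<'E'
from ov import *
c=cam('scene');s0=pickle.load(open('scene0.pkl','rb'));t0=pickle.load(open('top0.pkl','rb'));t=cam('top')
a=cv2.resize(s0['pixels'][215:275,235:305],None,fx=5,fy=5,interpolation=2);b=cv2.resize(c['pixels'][215:275,235:305],None,fx=5,fy=5,interpolation=2)
cv2.imwrite('pics/fin.png',np.hstack([a,b]))
cv2.imwrite('pics/fint.png',t['pixels'])
a=cv2.resize(t0['pixels'][205:285,205:285],None,fx=5,fy=5,interpolation=2);b=cv2.resize(t['pixels'][205:285,205:285],None,fx=5,fy=5,interpolation=2)
cv2.imwrite('pics/fint2.png',np.hstack([a,b]))
d=cv2.absdiff(t0['pixels'],t['pixels']).max(2);d[:,:]=(d>60)*255;cv2.imwrite('pics/diff.png',d)
img=t['pixels'].astype(int); sub=img[235:300,345:412]; m=(sub.min(2)>110).astype(np.uint8)
cs,_=cv2.findContours(m,cv2.RETR_EXTERNAL,cv2.CHAIN_APPROX_NONE); k=max(cs,key=cv2.contourArea)
print('bowl',cv2.minEnclosingCircle(plane(t,k[:,0]+[345,235],.06)[:,:2].astype(np.float32)))
E
```

```text
t 31.55 pos [0.4395 0.5738 0.2241] ytool ang 72.72 z [-0.001 -0.002 -1.   ] w 0.0 F [ 0.1 -0.2  0. ] q [ 0.86  0.52  1.39 -0.    1.23 -0.41]
bowl ((0.46508434414863586, -0.146307572722435), 0.0588313452899456)
```

View pics/fin.png

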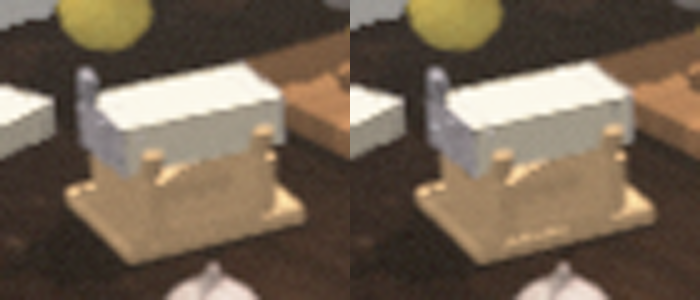

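View pics/fint2.png

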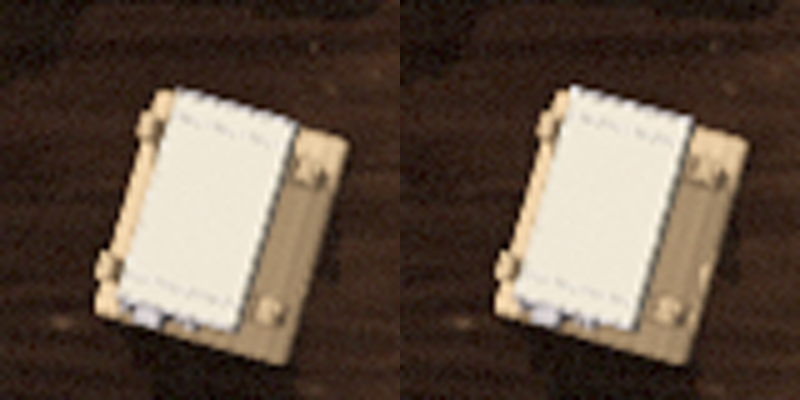

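View pics/fint.png

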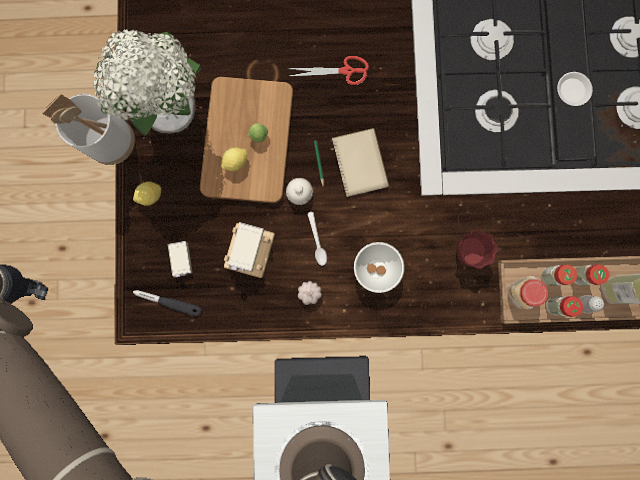

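All views match the start: tin and tab within about 1 px, bowl unmoved, tablets at (371,268) and (381,270), bystanders in place, arm clear. Handing in.

```bash
python3 -c "
from bench import order
print(order.close_job())"
```

```text
the job is handed in; nothing more can be done
None
```

The job is handed in at about 31.6 s of the allowed 61 s. Both sugar tablets are in the bowl, and the tin is back in its cradle with the cover shut.

**What I did:** I pulled the cover up by its tab until the force showed the stop, then gripped and lifted the tin. The tool can only point straight down, so I tilted the tin in the jaws to about 68° slot-down. To do that I pressed the tin's rear end on the front saddle, then pulled its slot end against the rear saddle. I shook it over the bowl, swung it level again on the front saddle while laying it back, and pushed the cover down with closed fingers.

**Last checks:**
- **Tablets and bowl:** both tablets lie in the bowl near its centre. The bowl is where it started, to the accuracy of the images.
- **Tin:** it looks level and is within about 1 pixel (around 2 mm) of its start position in both views.
- **Cover:** the fingers met a hard stop of 7 N at the height expected for a shut cover. In the side view the tab looks as it did at the start.
- **Surroundings:** the bystanders look unmoved, and the arm stands clear of everything.

**Disagreements:** the tin slid about 15 mm through the jaws while I tilted it. I measured that from the camera and allowed for it. No final check failed.

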